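# Draw the plug from a pipe tee with the puller

## Robot

A 6-joint arm with a two-finger parallel gripper is mounted at the origin on the work surface. World frame = base frame: x ahead of the robot, y to its left, z up, the work surface at z = 0. Lengths are in m, angles in rad, forces in N, time in s.
With the tool pointing down it reaches from about 0.3 to 0.75 m from the base axis. Payload 8.5 kg.
Tool frame: the origin (TCP) lies at the very end of the fingers, on their centre line; the grasp point (between the pads) lies 19 mm behind it; x points along the fingers, y is the direction in which the jaws open and shut, and the axes are right-handed (so a half turn about x gives the same grasp; the last joint's range is limited). The gripper opens to 85 mm and grips with 20 to 120 N. Pads are 22 mm wide; open, the fingers measure 114 mm over their backs; the gripper's body (76 mm by 85 mm) begins 54 mm behind the grasp point. The pads swing forward as they close: fully open they stand 13 mm farther back than shut.
Start: joints at [1.132, 0.381, 1.297, -0, 1.464, -0.215], TCP at [0.122, 0.536, 0.231] pointing down, gripper open.
Joint ranges: [-3.11, 3.11], [-0.89, 2.33], [0.22, 2.48], [-1.42, 4.56], [0.17, 2.85], [-2.88, 2.88]. Speed limits (rad/s): [2.39, 2.39, 3.14, 3.14, 3.14, 3.14].

## Interface

Orientations are given as a unit quaternion [w, x, y, z].
In Python, from station import get_state, capture, job_done gives the robot as it stands.
- The arm moves only by the tool play_rows, never from a script. Its argument "steps" is a list of rows, each an object with "twist": the turn, a rotation vector about the tool's x, y, z in units of 6 degrees (1.0 is 6 degrees), a list of three; "translation": the shift along the tool's x, y, z in units of 30 mm (1.0 is 30 mm), a list of three; "jaw": the gripper command: -1 is fully open, 1 is shut, values between are in proportion. A call has exactly 8 rows; each row shifts and turns the commanded pose from where the row before left it, along the tool's axes as they then stand; what a row does not reach is not made up. A row lasts 1/12 s, in which the tool goes at most 41.7 mm and 7.16 degrees, less where a joint would pass 70% of its speed; a pose out of reach is approached as far as the arm can. A call is refused whole if a number of a shift passes 1 or a number of a turn 1, either way. A call with a gripper value outside its range is refused whole. The fingers move at their own pace and stop on an object; the grip force is fixed at half the most. Time passes only in rows, so rows that do not move let the fingers close, or fill a call up. It gives the time, the measured TCP pose, the force and the opening at its end, in the units of the state.
- get_state(): the state, without advancing time (a new reading comes with each control period).
- capture(name): name is "side" or "top" or "wrist"; returns a dict with "color" (400x640x3 uint8, blue, green, red), "mtx" (3x3 intrinsics, pixels), "k1" (the pictures are not rectified: a ray, as slopes to the right and down, at radius r is drawn at 1 + k1 r^2 times it, then the intrinsics apply), "xyz" and "orientation" of the camera in the world; the wrist camera has in their place "hand_eye" (4x4, takes a point from camera to tool coordinates, whose origin is the TCP and whose axes are the tool frame's). Camera axes: x right, y down, z forward; pixel columns grow to the right and rows downward; lengths in m; the calibration is good to about 2 mm. A picture is of the moment at which its call begins: read the wrist's pose just before it. There is no depth.
- job_done(): hands the job in, once; it reports no verdict.
The state is a dict: "t": time; "q": joint angles; "joint_vel": joint speeds; "joint_torque": joint torques, N m; "position": TCP position; "orientation": TCP orientation; "ft_force": force on the tool from outside, world axes, zero at the start; "torque": the same for the moment, N m; "finger_gap": opening from 0.0 (shut) to 1.0 (fully open).
Only numpy, scipy, OpenCV 4.12 (cv2) and the standard library are available. Lean on these libraries where they do the work, as an engineer would, in place of code of your own. Each camera call takes 0.05 s, during which the arm holds its last target.

## Task

One of the black pipe tees in the wooden rack is closed by a white plug with a brass quick thread in its middle. Take the red-handled puller out of its holder, thread it into the plug, pull the plug straight up out of the tee without tipping it, and stand plug and puller together, still threaded and upright, in the blue tray. Then let go, and leave everything else where it is.

Things in the scene. Friction and masses are not known exactly. Their poses are not given: they have to be found in the camera images.
- puller_grip (a point): Centre of the puller's red handle, a bar 80 mm long (x), 20 wide (y), 24 tall (z); a steel rod 15 mm thick runs down from it to the tip, 118 mm below this point (130 mm overall, 0.28 kg). It stands loose and upright in a fixed round grey holder (foot 90 mm wide, mouth 55 mm above the table, bore 37 mm wide, 43 mm deep).
- puller_tip (a point): Centre of the rod's flat lower end; z up the rod, x along the handle. Three thread lugs stand out from the rod here, at 0, 120 and 240 degrees from x, to 16 mm radius, each 5 mm wide and 5.5 mm tall, their undersides level with the tip.
- plug_top (a point): Centre of the plug's top face, z up. White plastic, brass bush inside, 55 mm across, 50 mm tall, 0.37 kg. A funnel 46 mm wide at the top leads, 7 mm down, into a round well 36 mm wide. The plug sits with its top 5 mm below the tee's rim, so it cannot be gripped itself.
- plug_ring (a point): Centre of the thread ring's upper face, 19 mm below the plug's top: centre hole 21 mm, three entry slots 120 degrees apart. A lug enters within about 10 degrees of a slot. The bush is set at random: no reading tells the slots' angle, feel for it (touch the ring with a few newtons, lift, turn a little, try again). Over a slot the puller drops 13 mm below the ring's face, to a stop.
- plug_foot (a point): Centre of the plug's flat underside, 50 mm below its top, z up. Thread: from the drop's stop turn the puller clockwise seen from above by 65 degrees to a stop, sinking 3 mm meanwhile (1 to 2 mm play); the other way is blocked. Pulled up, the lugs then rise 4 mm into seats behind a lip and hold. Beyond the stop bush or plug slips round at 0.3 to 0.6 N m; ease back 2 or 3 degrees before pulling.
- tee_mouth (a point): Rim centre of the fixed tee with the plug, z up its bore: black, 82 mm across the rim, bore 60 mm, rim 147 mm above the table. Rubber nubs in the bore hold the plug: pull 10 to 20 N steadily for about 25 mm, less after; clear of the rim after 55 mm. Two more tees stand in the rack, order varying, 125 mm apart: one open, one white-capped (169 mm above the table).
- tray_in (a point): Centre of the inner floor, 4 mm above the table, of the fixed, empty blue tray: outside 140 mm (x) by 150 mm (y), walls 4 mm thick and 28 mm high.
- cap_a: Bystander: loose white pipe cap, 76 mm across, 30 mm tall. Origin under its centre.
- cap_b: Bystander: a second white pipe cap like it.
- jar: Bystander: jar, 60 mm across, 85 mm tall. Origin under its centre.
- tin: Bystander: tin, 72 mm across, 70 mm tall. Origin under its centre.
- beaker: Bystander: blue plastic beaker, 70 mm across, 90 mm tall. Origin under its centre.
- driver: Bystander: screwdriver, 190 mm long, lying along its x.
Not all that is in view belongs to the job. Of the things that look like the part that bears puller_grip, the smallest one is meant.

How it is judged:
On the way, in this order (a step that is already met when the one before it is completed fails the run):
1. the puller's lugs are through the thread ring, with the plug still in the tee (z of puller_tip in the frame of plug_foot between 0.008 and 0.0235 m and horizontal distance between puller_tip and plug_foot below 0.008 m and angle between the z axis of puller_tip and the z axis of plug_foot, either way round below 0.2 rad and z of plug_top in the frame of tee_mouth below 0.002 m), for 0.1 s.
2. the plug is drawn out of the tee on the puller (z of puller_tip in the frame of plug_foot between 0.008 and 0.0235 m and horizontal distance between puller_tip and plug_foot below 0.008 m and angle between the z axis of puller_tip and the z axis of plug_foot, either way round below 0.2 rad and z of plug_foot in the frame of tee_mouth above 0.003 m and horizontal distance between plug_foot and tee_mouth below 0.03 m and angle between plug_foot's own z axis and vertical below 0.2 rad), for 0.1 s.
At the end, for the whole second after the job is handed in: The plug stands at rest on the tray's floor (within 4 mm), inside the walls, upright within 0.1 rad, with the puller's tip still in its thread (tip 8 to 23.5 mm above the plug's underside, within 8 mm of its axis, aligned within 0.2 rad) (z of puller_tip in the frame of plug_foot between 0.008 and 0.0235 m and horizontal distance between puller_tip and plug_foot below 0.008 m and angle between the z axis of puller_tip and the z axis of plug_foot, either way round below 0.2 rad and x of plug_foot in the frame of tray_in between -0.045 and 0.045 m and y of plug_foot in the frame of tray_in between -0.05 and 0.05 m and z of plug_foot in the frame of tray_in between -0.003 and 0.004 m and angle between plug_foot's own z axis and vertical below 0.1 rad and angle between puller_tip's own z axis and vertical below 0.25 rad and contact force between plug and tray above 0.5 N); the robot touches nothing.
It fails at once if the plug tips more than 0.35 rad (angle between plug_foot's own z axis and vertical above 0.35 rad).
It fails at once if a bystander is moved more than 25 mm (distance of any of cap_a, cap_b, jar, tin, beaker, driver from where it was at the start of the episode above 0.025 m).
It also fails if it takes over 67 s, if anything falls off the work surface, if the arm or the gripper's body presses on something with over 40 N, if the wrist force passes 120 N, or if a joint passes its speed limit or range.

## Working session

There is one attempt and no reset: what is moved stays moved. The work goes in short steps, Python scripts to look and compute and a tool call to move; the robot and the scene stay as the last step left them, time stands still between calls to the robot, and variables do not carry over. Pictures are saved under pics/ and viewed, and the job is handed in when it is done.

Besides the shell and the picture viewer there is one more tool, called by a JSON object that holds its "op" and its "data", one argument or row to a line. play_rows: Moves the arm, as the interface text tells. Its arguments: {"type":"object","properties":{"steps":{"type":"array"}},"required":["steps"]}

```bash
ls; mkdir -p pics
python3 - <<'E'
from station import get_state, capture
import cv2
print(get_state())
for n in ["side","top","wrist"]:
    c=capture(n); cv2.imwrite(f"pics/{n}0.png",c["color"])
    print(n,{k:v for k,v in c.items() if k!="color"})
E
```

```text
pics
{'t': 0.0, 'q': array([ 1.13167173e+00,  3.81137805e-01,  1.29826990e+00, -8.27282592e-06,
        1.46358658e+00, -2.15306289e-01]), 'joint_vel': array([-8.86039156e-04, -3.18383405e-04, -2.50217923e-03,  1.00587856e-03,
       -4.53927475e-04,  7.07612760e-05]), 'joint_torque': array([-5.58244192e-04, -4.48458767e+01, -2.31281537e+01, -1.25761576e-04,
        4.66092446e-03, -4.80631138e-05]), 'position': array([0.12195213, 0.5360018 , 0.23073994]), 'orientation': array([ 0.70252696,  0.07849613,  0.70284   , -0.07943652]), 'ft_force': array([-0.27523845, -0.16675354, -0.35349938]), 'torque': array([-0.00092205,  0.04291556,  0.04444084]), 'finger_gap': 0.9950426241882481}
side {'mtx': array([[502.64943878,   0.        , 314.78164672],
       [  0.        , 502.64943878, 200.60110065],
       [  0.        ,   0.        ,   1.        ]]), 'k1': -0.14514438283636777, 'xyz': array([ 0.10576808, -0.9665057 ,  1.24777893]), 'orientation': array([-0.35072059,  0.92111781, -0.1592384 ,  0.0563931 ])}
top {'mtx': array([[426.20026268,   0.        , 319.65964782],
       [  0.        , 426.20026268, 197.45105998],
       [  0.        ,   0.        ,   1.        ]]), 'k1': -0.08265411631452393, 'xyz': array([ 0.30107246, -0.04063059,  1.39147598]), 'orientation': array([-0.04178268,  0.71409552, -0.6974795 ,  0.0429435 ])}
wrist {'mtx': array([[317.6492358 ,   0.        , 321.45562018],
       [  0.        , 317.6492358 , 204.78805934],
       [  0.        ,   0.        ,   1.        ]]), 'k1': 0.009275601830666653, 'hand_eye': array([[ 1.24933100e-04, -2.68183673e-01,  9.63367792e-01,
        -1.42285418e-01],
       [ 9.99999992e-01,  3.22929261e-05, -1.20693950e-04,
         1.74126912e-03],
       [ 1.25818176e-06,  9.63367799e-01,  2.68183675e-01,
        -6.74084171e-02],
       [ 0.00000000e+00,  0.00000000e+00,  0.00000000e+00,
         1.00000000e+00]])}
```

View pics/side0.png

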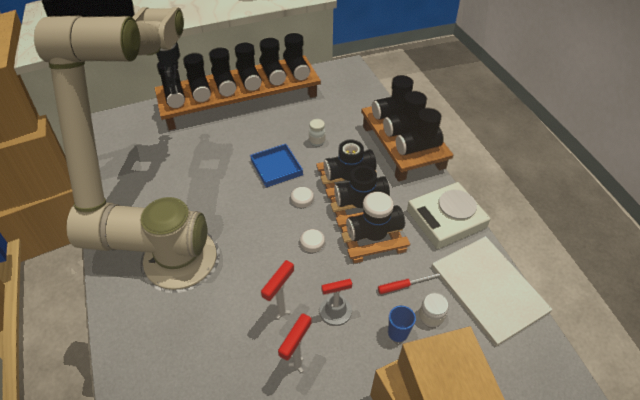

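View pics/top0.png

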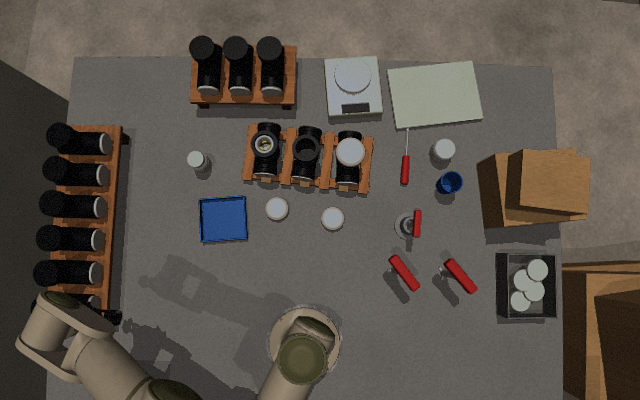

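View pics/wrist0.png

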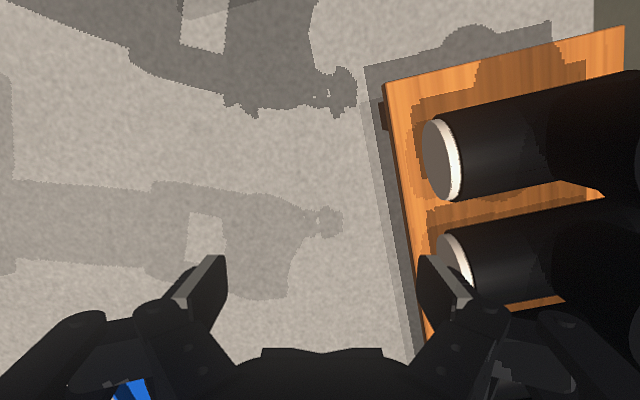

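The small puller is in the holder at top (417,223) and side (337,287). The two larger red pullers are decoys. The plugged tee is at top (265,143) and side (350,150), and the tray is at top (223,220). Next I'll zoom in.

```bash
cat > h.py <<'E'
import numpy as np, cv2
from scipy.spatial.transform import Rotation as R
from station import get_state, capture
def rot(q): return R.from_quat([q[1],q[2],q[3],q[0]]).as_matrix()
def campose(c,s=None):
    if "hand_eye" in c:
        T=np.eye(4);T[:3,:3]=rot(s["orientation"]);T[:3,3]=s["position"];T=T@c["hand_eye"]
        return T[:3,:3],T[:3,3]
    return rot(c["orientation"]),np.array(c["xyz"])
def ray(c,px,s=None):
    p=cv2.undistortPoints(np.array([[px]],float),c["mtx"],np.array([c["k1"],0,0,0.]))[0,0]
    Rm,o=campose(c,s); d=Rm@np.array([p[0],p[1],1]); return o,d/np.linalg.norm(d)
def plane(r,z): o,d=r; return o+d*(z-o[2])/d[2]
def proj(c,P,s=None):
    Rm,o=campose(c,s); v=Rm.T@(np.array(P)-o)
    return cv2.projectPoints(v.reshape(1,1,3),np.zeros(3),np.zeros(3),c["mtx"],np.array([c["k1"],0,0,0.]))[0].ravel()
def tri(r1,r2):
    A=np.stack([r1[1],-r2[1]],1); t=np.linalg.lstsq(A,r2[0]-r1[0],rcond=None)[0]
    a=r1[0]+t[0]*r1[1]; b=r2[0]+t[1]*r2[1]; return (a+b)/2,np.linalg.norm(a-b)
def blobs(img,kind,amin=40):
    h=cv2.cvtColor(img,cv2.COLOR_BGR2HSV)
    if kind=="red": m=(((h[...,0]<8)|(h[...,0]>172))&(h[...,1]>170)&(h[...,2]>70))
    if kind=="blue": m=((h[...,0]>100)&(h[...,0]<130)&(h[...,1]>120)&(h[...,2]>50))
    n,l,st,ce=cv2.connectedComponentsWithStats(m.astype(np.uint8))
    out=[]
    for i in range(1,n):
        if st[i,4]>=amin:
            pts=np.argwhere(l==i)[:,::-1].astype(np.float32); out.append((st[i],ce[i],cv2.minAreaRect(pts)))
    return out
E
python3 - <<'E'
from h import *
for n,crops in [("side",[(290,110,110,90),(250,240,130,140)]),("top",[(235,105,110,90),(370,190,130,120)])]:
    c=capture(n)
    for k in ["red","blue"]:
        for s,ce,r in blobs(c["color"],k): print(n,k,s,ce.round(1),np.round(r[0],1),np.round(r[1],1),round(r[2],1))
    for i,(x,y,w,h) in enumerate(crops):
        cv2.imwrite(f"pics/{n}_c{i}.png",cv2.resize(c["color"][y:y+h,x:x+w],None,fx=5 if w<130 else 4,fy=5 if w<130 else 4,interpolation=cv2.INTER_CUBIC))
E
```

```text
side red [262 261  31  39 445] [276.9 279.3] [277.2 279.4] [11.5 43. ] 38.4
side red [322 279  30  14 229] [336.5 285.5] [336.7 285.7] [ 8.2 29.6] 77.0
side red [379 279  31  14 225] [393.6 285.8] [393.9 285.8] [ 7.3 31. ] 76.0
side red [279 314  32  45 571] [294.4 335.8] [294.5 336. ] [12.9 47.7] 33.0
side blue [  0   0  36  22 334] [13.7  5.9] [17.5 10.5] [21. 35.] 90.0
side blue [ 333    0  126   44 4087] [388.4  16.8] [395.5  21.5] [125.  43.] 0.0
side blue [ 251  145   51   41 1337] [276.3 164.7] [276.5 164.5] [34.6 44. ] 71.0
side blue [  0 234   7  28 130] [  2.2 248.1] [  3.  247.5] [ 6. 27.] 0.0
side blue [389 306  27  24 159] [400.2 319.1] [401.8 317.3] [25.5 23.3] 45.0
top red [401 156   8  28 190] [404.7 169.8] [404.5 169.5] [27.  7.] 90.0
top red [413 210   8  27 166] [416.7 223.1] [416.8 223. ] [ 6.3 26.2] 4.4
top red [390 255  30  36 377] [404.3 272.5] [404.3 272.6] [40.6  9.4] 53.1
top red [446 259  31  35 367] [460.9 275.9] [461.  275.9] [39.9  9.2] 49.1
top blue [441 171  22  22 189] [449.5 182.4] [451.5 181.5] [21. 21.] 90.0
top blue [ 199  196   48   46 1906] [223.1 218.8] [222.1 218.4] [43.6 46.7] 86.6
```

```bash
python3 -c "
import cv2,numpy as np
a=[cv2.resize(cv2.imread(f'pics/{n}.png'),(400,300)) for n in ['side_c0','side_c1','top_c0','top_c1']]
cv2.imwrite('pics/mos.png',np.vstack([np.hstack(a[:2]),np.hstack(a[2:])]))"
```

```text
(no output)
```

View pics/mos.png

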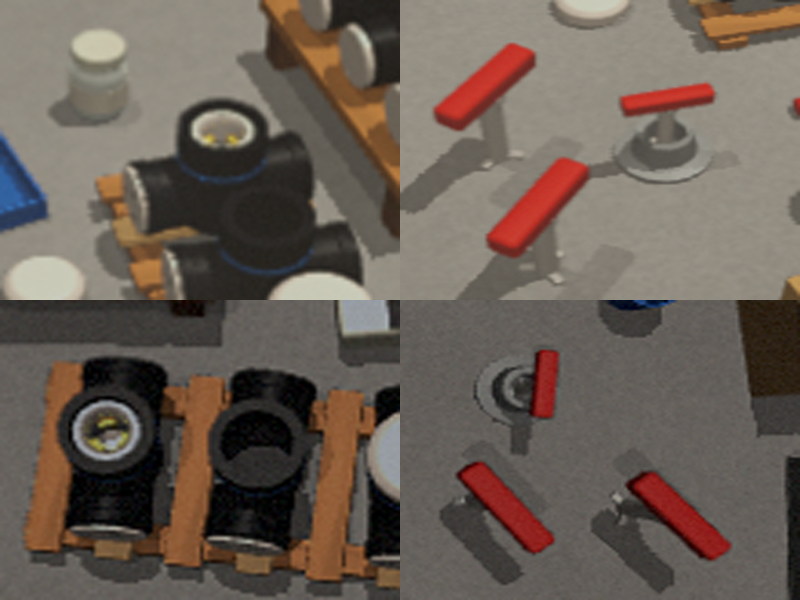

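The plug with its brass interior is in the leftmost tee, at top about (264.5,144). The small puller stands in its holder. Now I'll triangulate.

Run:
```python
from h import *
S=capture("side");T=capture("top")
# white/brass plug face: ring of bright pixels
for n,c,box in [("top",T,(250,130,30,30)),("side",S,(335,135,32,28))]:
    x,y,w,h=box; g=cv2.cvtColor(c["color"][y:y+h,x:x+w],cv2.COLOR_BGR2GRAY)
    m=(g>110).astype(np.uint8); nn,l,st,ce=cv2.connectedComponentsWithStats(m)
    i=1+np.argmax(st[1:,4]); p=np.argwhere(l==i)[:,::-1].astype(np.float32)
    e=cv2.fitEllipse(cv2.convexHull(p)); print(n,st[i],e[0][0]+x,e[0][1]+y,e[1])
    if n=="top": tp=(e[0][0]+x,e[0][1]+y)
    else: sp=(e[0][0]+x,e[0][1]+y)
print("plug",tri(ray(T,tp),ray(S,sp)), plane(ray(T,tp),.142), plane(ray(S,sp),.142))
print("handle",tri(ray(T,(416.8,223)),ray(S,(336.7,285.7))))
for a,b in [(53,0)]: pass
# handle ends top view
for z in (0.13,): 
  for p in [(415.8,236),(417.8,210)]: print(plane(ray(T,p),z))
  for p in [(322.3,289),(351,282.3)]: print(plane(ray(S,p),z))
print("tray",plane(ray(T,(222.6,218.6)),.02),tri(ray(T,(222.6,218.6)),ray(S,(276.4,164.6))))
print("base",plane(ray(T,(303,345)),0))
# holder centre px in top ~ from crop: 370+520/400*130... 
hp=(370+515/400*130,190+(388-300)/300*120); print(hp,plane(ray(T,hp),.0),plane(ray(T,hp),.055))
```

```text
top [  5   5  18  18 118] 263.6619005203247 143.6083164215088 (17.13144874572754, 17.874614715576172)
side [  0   0  32  22 237] 347.17357540130615 145.55204010009766 (27.018760681152344, 37.96978759765625)
plug (array([0.59907951, 0.12889911, 0.16610279]), np.float64(0.011009255276796654)) [0.61057805 0.13115131 0.142     ] [0.60418557 0.15337965 0.142     ]
handle (array([ 0.38210865, -0.32970917,  0.13773922]), np.float64(0.001534177937809521))
[ 0.34470583 -0.32864743  0.13      ]
[ 0.42227594 -0.33478767  0.13      ]
[ 0.34470168 -0.32186615  0.13      ]
[ 0.42206536 -0.32815815  0.13      ]
tray [0.38998653 0.27126983 0.02      ] (array([0.39013091, 0.27179749, 0.01768505]), np.float64(1.1656319393545955e-05))
base [-0.00616591  0.00107357  0.        ]
(537.375, 225.2) [ 0.39254804 -0.77103147  0.        ] [ 0.38893234 -0.74216137  0.055     ]
```

```bash
cat >> h.py <<'E'
def mv(goal,yaw_y=None):
    """print translation in tool units to goal (world), and needed turn about tool x so that tool y heads at yaw_y deg (mod 180)"""
    s=get_state();M=rot(s["orientation"]);d=M.T@(np.array(goal)-s["position"])/.03
    print("pos",s["position"].round(4),"units",d.round(3),"yaw_y",np.degrees(np.arctan2(M[1,1],M[0,1])).round(2),"xaxis",M[:,0].round(4),"z",M[:,2].round(3),"q",s["q"].round(2),"F",s["ft_force"].round(1),"M",s["torque"].round(2),"t",round(s["t"],2),"gap",round(s["finger_gap"],3))
    if yaw_y is not None:
        print("yaw up-turn needed deg",yaw_y-np.degrees(np.arctan2(M[1,1],M[0,1])))
E
python3 - <<'E'
from h import *
mv([.40,.13,.35])
E
```

```text
pos [0.122  0.5362 0.2312] units [ -3.958 -11.148  12.039] yaw_y 77.18 xaxis [-2.e-04 -4.e-04 -1.e+00] z [ 0.975 -0.222 -0.   ] q [ 1.13  0.38  1.3   0.    1.46 -0.22] F [ 0.1 -0.2  0.4] M [ 0.02 -0.07  0.02] t 0.35 gap 1.004
```

{"op": "play_rows", "data": {
  "steps": [
    {"twist": [0,0,0],"translation": [-0.4,-0.4,0.4],"jaw": -1},
    {"twist": [0,0,0],"translation": [-0.4,-0.7,0.75],"jaw": -1},
    {"twist": [0,0,0],"translation": [-0.4,-0.7,0.75],"jaw": -1},
    {"twist": [0,0,0],"translation": [-0.4,-0.7,0.75],"jaw": -1},
    {"twist": [0,0,0],"translation": [-0.4,-0.7,0.75],"jaw": -1},
    {"twist": [0,0,0],"translation": [-0.4,-0.7,0.75],"jaw": -1},
    {"twist": [0,0,0],"translation": [-0.4,-0.7,0.75],"jaw": -1},
    {"twist": [0,0,0],"translation": [-0.4,-0.7,0.75],"jaw": -1}
  ]
}}

```text
t: 1.02
position: [0.2524, 0.3423, 0.328]
orientation: [0.703, 0.079, 0.703, -0.079]
ft_force: [0.8, 1.1, -0.1]
finger_gap: 0.996
```

{"op": "play_rows", "data": {
  "steps": [
    {"twist": [0,0,0],"translation": [-0.1,-0.7,0.75],"jaw": -1},
    {"twist": [0,0,0],"translation": [-0.1,-0.7,0.75],"jaw": -1},
    {"twist": [0,0,0],"translation": [-0.1,-0.7,0.75],"jaw": -1},
    {"twist": [0,0,0],"translation": [-0.1,-0.7,0.75],"jaw": -1},
    {"twist": [0,0,0],"translation": [0,-0.7,0.75],"jaw": -1},
    {"twist": [0,0,0],"translation": [0,-0.7,0.75],"jaw": -1},
    {"twist": [0,0,0],"translation": [0,-0.7,0.75],"jaw": -1},
    {"twist": [0,0,0],"translation": [0,-0.4,0.4],"jaw": -1}
  ]
}}

```text
t: 1.68
position: [0.3833, 0.1487, 0.3392]
orientation: [0.703, 0.079, 0.703, -0.08]
ft_force: [-0.3, 0.4, -0.7]
finger_gap: 0.997
```

Run:
```python
from h import *
mv([.382,-.33,.30],85.5)
c=capture("wrist"); cv2.imwrite("pics/w1.png",c["color"])
import pickle; pickle.dump((get_state(),c),open("w1.pkl","wb"))
```

```text
pos [0.3833 0.1487 0.3392] units [  1.316 -15.561   3.53 ] yaw_y 77.06 xaxis [ 2.e-04 -5.e-04 -1.e+00] z [ 0.975 -0.224  0.   ] q [ 0.08  0.07  1.41 -0.    1.67 -1.26] F [-0.3  0.4 -0.7] M [-0.01  0.06 -0.  ] t 1.68 gap 0.997
yaw up-turn needed deg 8.437055566246855
```

View pics/w1.png

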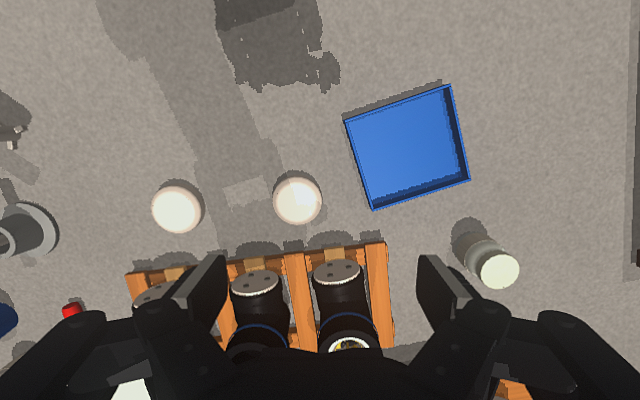

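{"op": "play_rows", "data": {
  "steps": [
    {"twist": [0,0,0],"translation": [0,0.1,0.6],"jaw": -1},
    {"twist": [0,0,0],"translation": [0,0.1,0.9],"jaw": -1},
    {"twist": [0,0,0],"translation": [0,0.1,0.9],"jaw": -1},
    {"twist": [0,0,0],"translation": [0,0.1,0.9],"jaw": -1},
    {"twist": [0,0,0],"translation": [0,0.1,0.9],"jaw": -1},
    {"twist": [0,0,0],"translation": [0,0.1,0.9],"jaw": -1},
    {"twist": [0,0,0],"translation": [0,0.1,0.6],"jaw": -1},
    {"twist": [0,0,0],"translation": [0,0,0],"jaw": -1}
  ]
}}

```text
t: 2.4
position: [0.5557, 0.1332, 0.3377]
orientation: [0.702, 0.079, 0.703, -0.079]
ft_force: [1.0, 0.5, -0.6]
finger_gap: 1.002
```

Run:
```python
from h import *
mv([.382,-.33,.30],85.5)
s=get_state();c=capture("wrist"); cv2.imwrite("pics/w2.png",c["color"])
import pickle; pickle.dump((s,c),open("w2.pkl","wb"))
```

```text
pos [0.5557 0.1332 0.3377] units [  1.267 -16.343  -2.204] yaw_y 77.13 xaxis [-1.7e-03 -1.0e-04 -1.0e+00] z [ 0.975 -0.223 -0.002] q [ 0.03  0.37  1.01 -0.    1.76 -1.32] F [ 1.   0.5 -0.6] M [-0.    0.03  0.01] t 2.4 gap 1.002
yaw up-turn needed deg 8.372970361396597
```

View pics/w2.png

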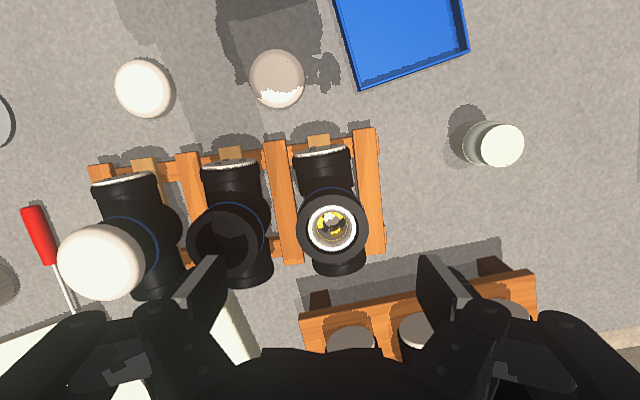

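The plug's white annulus is at wrist pixel (331,228), with clear brass inside. I'll crop and fit it.

Run:
```python
from h import *
import pickle
s,c=pickle.load(open("w2.pkl","rb"))
im=c["color"]; x,y,w,h=290,180,85,100
cr=im[y:y+h,x:x+w]; cv2.imwrite("pics/w2c.png",cv2.resize(cr,None,fx=6,fy=6,interpolation=cv2.INTER_CUBIC))
hsv=cv2.cvtColor(cr,cv2.COLOR_BGR2HSV)
m=((hsv[...,2]>100)).astype(np.uint8); m[:,:8]=0
nn,l,st,ce=cv2.connectedComponentsWithStats(m)
for i in range(1,nn):
    if st[i,4]>60:
        p=np.argwhere(l==i)[:,::-1].astype(np.float32); e=cv2.fitEllipse(cv2.convexHull(p)); print(st[i],e[0][0]+x,e[0][1]+y,e[1])
        px=(e[0][0]+x,e[0][1]+y); print(plane(ray(c,px,s),.142))
T=capture("top");S=capture("side")
r=ray(c,(331.5,228),s)
print("tri top",tri(r,ray(T,(263.66,143.6))), proj(S,plane(r,.142)),proj(T,plane(r,.142)))
```

```text
[   8    0   77  100 1874] 346.6512794494629 240.65539932250977 (89.63911437988281, 133.90545654296875)
[0.62951841 0.14748149 0.142     ]
[ 8 11  6 21 67] 315.04409408569336 200.96173667907715 (19.775644302368164, 23.92333984375)
[0.57595221 0.12303184 0.142     ]
[  18   24   48   48 1698] 331.8563461303711 227.28644561767578 (47.25764083862305, 49.41672134399414)
[0.61001982 0.13450023 0.142     ]
tri top (array([0.61399649, 0.13305735, 0.13097241]), np.float64(0.0014702735422572589)) [351.2978418  148.88706756] [262.74421037 143.52963746]
```

View pics/w2c.png

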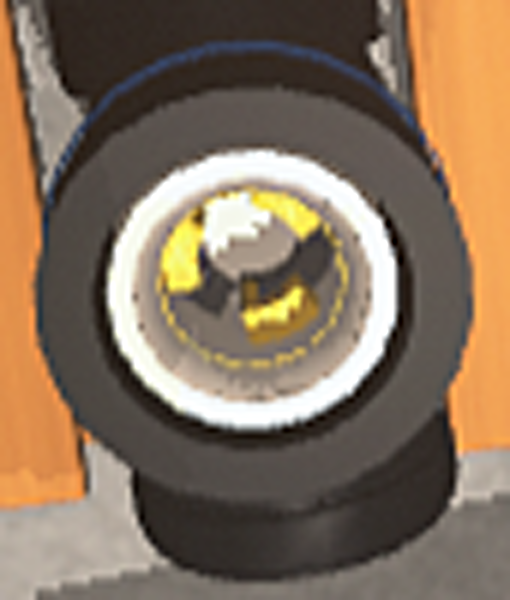

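{"op": "play_rows", "data": {
  "steps": [
    {"twist": [0,0,0],"translation": [0,-0.5,-0.14],"jaw": -1},
    {"twist": [0,0,0],"translation": [0,-1,-0.14],"jaw": -1},
    {"twist": [0,0,0],"translation": [0,-1,-0.14],"jaw": -1},
    {"twist": [0,0,0],"translation": [0,-1,-0.14],"jaw": -1},
    {"twist": [0,0,0],"translation": [0,-1,-0.14],"jaw": -1},
    {"twist": [0,0,0],"translation": [0,-1,-0.14],"jaw": -1},
    {"twist": [0,0,0],"translation": [0,-1,-0.14],"jaw": -1},
    {"twist": [0,0,0],"translation": [0,-1,-0.14],"jaw": -1}
  ]
}}

```text
t: 3.22
position: [0.469, -0.0788, 0.34]
orientation: [0.703, 0.079, 0.702, -0.079]
ft_force: [0.6, 0.1, -0.5]
finger_gap: 0.998
```

{"op": "play_rows", "data": {
  "steps": [
    {"twist": [0,0,0],"translation": [0.15,-1,-0.14],"jaw": -1},
    {"twist": [0,0,0],"translation": [0.15,-1,-0.14],"jaw": -1},
    {"twist": [0,0,0],"translation": [0.15,-1,-0.14],"jaw": -1},
    {"twist": [0,0,0],"translation": [0.15,-1,-0.14],"jaw": -1},
    {"twist": [0,0,0],"translation": [0.15,-1,-0.14],"jaw": -1},
    {"twist": [0,0,0],"translation": [0.15,-1,-0.14],"jaw": -1},
    {"twist": [-0.7,0,0],"translation": [0.15,-1,-0.14],"jaw": -1},
    {"twist": [-0.7,0,0],"translation": [0,-0.6,0],"jaw": -1}
  ]
}}

```text
t: 3.88
position: [0.3908, -0.2954, 0.3076]
orientation: [0.706, 0.027, 0.707, -0.027]
ft_force: [0.7, -0.4, -0.4]
finger_gap: 0.999
```

{"op": "play_rows", "data": {
  "steps": [
    {"twist": [0,0,0],"translation": [0,-0.5,0],"jaw": -1},
    {"twist": [0,0,0],"translation": [0,0,0],"jaw": -1},
    {"twist": [0,0,0],"translation": [0,0,0],"jaw": -1},
    {"twist": [0,0,0],"translation": [0,0,0],"jaw": -1},
    {"twist": [0,0,0],"translation": [0,0,0],"jaw": -1},
    {"twist": [0,0,0],"translation": [0,0,0],"jaw": -1},
    {"twist": [0,0,0],"translation": [0,0,0],"jaw": -1},
    {"twist": [0,0,0],"translation": [0,0,0],"jaw": -1}
  ]
}}

```text
t: 4.55
position: [0.3918, -0.309, 0.3079]
orientation: [0.707, 0.027, 0.707, -0.027]
ft_force: [0.6, 0.7, 0.4]
finger_gap: 0.999
```

Run:
```python
from h import *
mv([.382,-.33,.111],85.5)
s=get_state();c=capture("wrist"); cv2.imwrite("pics/w3.png",c["color"])
T=capture("top");S=capture("side")
import pickle; pickle.dump((s,c),open("w3.pkl","wb"))
for st,ce,r in blobs(c["color"],"red"):
    print(st,r, plane(ray(c,r[0],s),.142))
    print("tri",tri(ray(c,r[0],s),ray(T,(416.8,223))))
    b=cv2.boxPoints(r)
    for p in b: print(plane(ray(c,p,s),.142).round(4))
```

```text
pos [ 0.3918 -0.309   0.3079] units [ 6.565 -0.721 -0.271] yaw_y 85.6 xaxis [ 1.e-04 -2.e-04 -1.e+00] z [ 0.997 -0.077  0.   ] q [-0.91  0.24  1.28 -0.    1.62 -2.4 ] F [0.6 0.7 0.4] M [-0.02 -0.03 -0.04] t 4.55 gap 0.999
yaw up-turn needed deg -0.10187493851798024
[  93    0  110   76 3754] ((150.2986297607422, 26.563018798828125), (120.12580108642578, 39.675533294677734), 42.87890625) [ 0.23917872 -0.44451725  0.142     ]
tri (array([ 0.35813181, -0.23380186,  0.58312965]), np.float64(0.015496755451609428))
[ 0.2161 -0.4884  0.142 ]
[ 0.1969 -0.4603  0.142 ]
[ 0.2634 -0.3986  0.142 ]
[ 0.2854 -0.4271  0.142 ]
[ 311    0   90   71 3346] ((358.160888671875, 22.641071319580078), (94.77458190917969, 45.73384094238281), 50.710594177246094) [ 0.24963153 -0.26459928  0.142     ]
tri (array([ 0.34247766, -0.2815417 ,  0.43161708]), np.float64(0.057234729784117276))
[ 0.2297 -0.3043  0.142 ]
[ 0.211  -0.2731  0.142 ]
[ 0.2703 -0.2235  0.142 ]
[ 0.2916 -0.2554  0.142 ]
[ 292  139   20   78 1507] ((301.4999694824219, 177.49996948242188), (18.999996185302734, 76.99998474121094), 0.0) [ 0.38120121 -0.32629225  0.142     ]
tri (array([ 0.38112286, -0.32661036,  0.14831053]), np.float64(0.002643372571172929))
[ 0.42   -0.3396  0.142 ]
[ 0.3435 -0.3318  0.142 ]
[ 0.3449 -0.3138  0.142 ]
[ 0.4215 -0.3204  0.142 ]
[317 251  17  61 907] ((325.0, 281.0), (60.0, 16.0), 90.0) [ 0.49586946 -0.3115906   0.142     ]
tri (array([ 0.37403079, -0.29340951,  0.349935  ]), np.float64(0.026149092518702434))
[ 0.4603 -0.3174  0.142 ]
[ 0.4616 -0.3006  0.142 ]
[ 0.5334 -0.3055  0.142 ]
[ 0.5321 -0.3232  0.142 ]
```

View pics/w3.png

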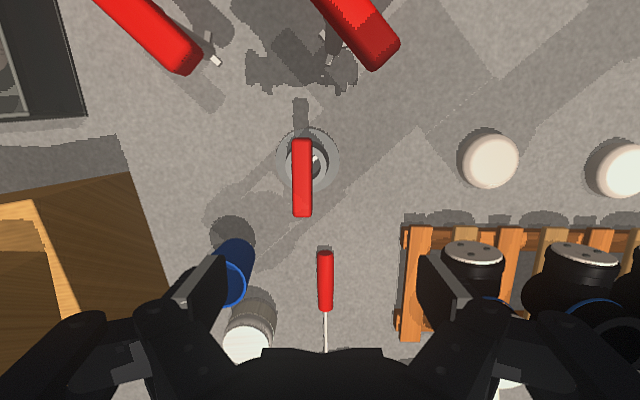

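The handle is at about (0.3815, -0.328), top near 0.142, with its axis at about -5°. Three measurements agree within 3 mm, so I'll descend and grip.

{"op": "play_rows", "data": {
  "steps": [
    {"twist": [0,0,0],"translation": [0.6,-0.22,-0.1],"jaw": -1},
    {"twist": [0,0,0],"translation": [0.9,-0.22,-0.1],"jaw": -1},
    {"twist": [0,0,0],"translation": [0.9,-0.22,-0.1],"jaw": -1},
    {"twist": [0,0,0],"translation": [0.9,0,0],"jaw": -1},
    {"twist": [0,0,0],"translation": [0.9,0,0],"jaw": -1},
    {"twist": [0,0,0],"translation": [0.9,0,0],"jaw": -1},
    {"twist": [0,0,0],"translation": [0.9,0,0],"jaw": -1},
    {"twist": [0,0,0],"translation": [0.55,0,0],"jaw": -1}
  ]
}}

```text
t: 5.37
position: [0.3805, -0.3277, 0.1089]
orientation: [0.706, 0.028, 0.707, -0.027]
ft_force: [1.2, -0.1, -0.2]
finger_gap: 0.997
```

Run:
```python
from h import *
mv([.3815,-.328,.111],85)
s=get_state();c=capture("wrist"); cv2.imwrite("pics/w4.png",c["color"])
```

```text
pos [ 0.3805 -0.3277  0.1089] units [-0.07  -0.006  0.034] yaw_y 85.57 xaxis [-0.0018  0.0024 -1.    ] z [ 0.997 -0.077 -0.002] q [-0.95  0.43  1.61 -0.    1.1  -2.44] F [ 1.2 -0.1 -0.2] M [-0.01  0.03  0.01] t 5.37 gap 0.997
yaw up-turn needed deg -0.5650479438408524
```

View pics/w4.png

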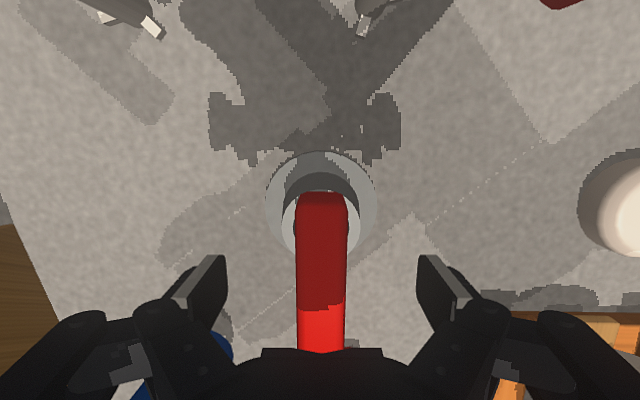

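The handle is centred between the pads at column 322. I'll close now.

{"op": "play_rows", "data": {
  "steps": [
    {"twist": [0,0,0],"translation": [0,0,0],"jaw": 1},
    {"twist": [0,0,0],"translation": [0,0,0],"jaw": 1},
    {"twist": [0,0,0],"translation": [0,0,0],"jaw": 1},
    {"twist": [0,0,0],"translation": [0,0,0],"jaw": 1},
    {"twist": [0,0,0],"translation": [0,0,0],"jaw": 1},
    {"twist": [0,0,0],"translation": [0,0,0],"jaw": 1},
    {"twist": [0,0,0],"translation": [0,0,0],"jaw": 1},
    {"twist": [0,0,0],"translation": [0,0,0],"jaw": 1}
  ]
}}

```text
t: 6.08
position: [0.3814, -0.3287, 0.1123]
orientation: [0.707, 0.027, 0.706, -0.028]
ft_force: [1.2, 0.8, 5.8]
finger_gap: 0.226
```

{"op": "play_rows", "data": {
  "steps": [
    {"twist": [0,0,0],"translation": [-0.1,0,0],"jaw": 1},
    {"twist": [0,0,0],"translation": [-0.3,0,0],"jaw": 1},
    {"twist": [0,0,0],"translation": [-0.4,0,0],"jaw": 1},
    {"twist": [0,0,0],"translation": [-0.4,0,0],"jaw": 1},
    {"twist": [0,0,0],"translation": [-0.4,0,0],"jaw": 1},
    {"twist": [0,0,0],"translation": [-0.4,0,0],"jaw": 1},
    {"twist": [0,0,0],"translation": [-0.3,0,0],"jaw": 1},
    {"twist": [0,0,0],"translation": [0,0,0],"jaw": 1}
  ]
}}

```text
t: 6.75
position: [0.3815, -0.329, 0.1823]
orientation: [0.707, 0.026, 0.706, -0.028]
ft_force: [-0.7, -0.1, -2.4]
finger_gap: 0.224
```

Run:
```python
from h import *
mv([.3815,-.328,.111],85)
s=get_state();c=capture("wrist"); cv2.imwrite("pics/w5.png",c["color"])
c=capture("side"); cv2.imwrite("pics/s5.png",cv2.resize(c["color"][200:340,260:420],None,fx=4,fy=4))
```

```text
pos [ 0.3815 -0.329   0.1823] units [ 2.377  0.04  -0.008] yaw_y 85.58 xaxis [ 0.002  -0.0028 -1.    ] z [ 0.997 -0.077  0.002] q [-0.95  0.34  1.51 -0.    1.29 -2.44] F [-0.7 -0.1 -2.4] M [-0.07  0.02  0.03] t 6.75 gap 0.224
yaw up-turn needed deg -0.5787139115795696
```

View pics/w5.png

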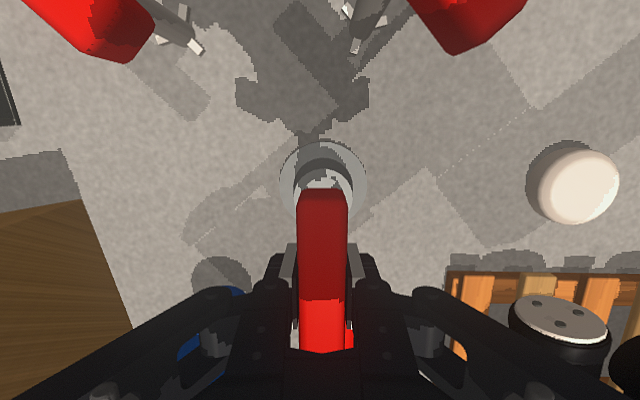

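View pics/s5.png

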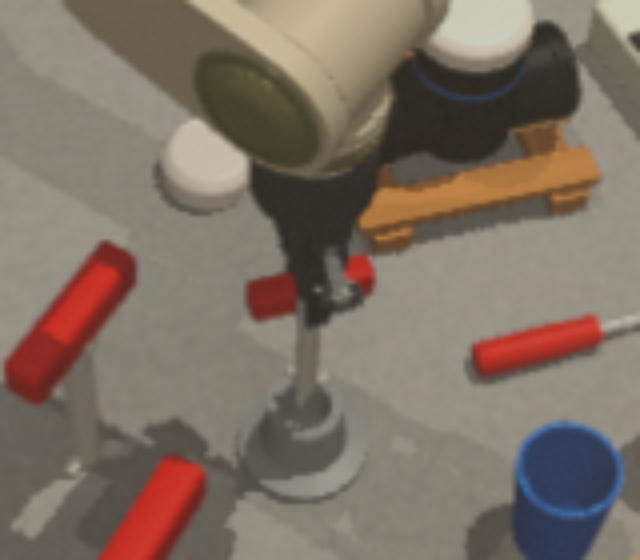

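Run:
```python
from h import *
s=get_state();c=capture("wrist"); im=c["color"]
h=cv2.cvtColor(im,cv2.COLOR_BGR2HSV); red=((h[...,0]<8)|(h[...,0]>172))&(h[...,1]>150)&(h[...,2]>60)
sub=red[150:240,280:370]; ys,xs=np.where(sub); print("rows",150+ys.min())
for r in (190,200,210,230):
    k=np.where(red[r,280:370])[0]; print(r,280+k.min(),280+k.max())
M=rot(s["orientation"])
for r in (187,190,193):
    P=plane(ray(c,(322,r),s),s["position"][2]+.0297); print(r,(M.T@(P-s["position"])).round(4))
mv([.61,.133,.32],85)
```

```text
rows 189
190 303 340
200 298 345
210 296 347
230 297 346
187 [-0.0297  0.0018 -0.0425]
190 [-0.0297  0.0018 -0.0414]
193 [-0.0297  0.0018 -0.0403]
pos [ 0.3809 -0.3282  0.1798] units [-4.664 15.92   6.426] yaw_y 85.58 xaxis [-6.e-04  8.e-04 -1.e+00] z [ 0.997 -0.077 -0.001] q [-0.95  0.35  1.51 -0.    1.28 -2.44] F [-0.3  0.4 -3.3] M [-0.03  0.01  0.03] t 6.9 gap 0.224
yaw up-turn needed deg -0.577914156414522
```

{"op": "play_rows", "data": {
  "steps": [
    {"twist": [0,0,0],"translation": [-0.5,0,0],"jaw": 1},
    {"twist": [0,0,0],"translation": [-0.9,0,0],"jaw": 1},
    {"twist": [0,0,0],"translation": [-0.9,0.2,0],"jaw": 1},
    {"twist": [0,0,0],"translation": [-0.9,0.4,0],"jaw": 1},
    {"twist": [0,0,0],"translation": [-0.9,0.5,0],"jaw": 1},
    {"twist": [0,0,0],"translation": [-0.7,0.8,0],"jaw": 1},
    {"twist": [0,0,0],"translation": [0,0.95,0.2],"jaw": 1},
    {"twist": [0,0,0],"translation": [0,0.95,0.3],"jaw": 1}
  ]
}}

```text
t: 7.57
position: [0.4047, -0.2152, 0.3248]
orientation: [0.707, 0.028, 0.706, -0.028]
ft_force: [0.5, 0.3, -3.8]
finger_gap: 0.222
```

{"op": "play_rows", "data": {
  "steps": [
    {"twist": [0,0,0],"translation": [0,0.95,0.4],"jaw": 1},
    {"twist": [0,0,0],"translation": [0,0.95,0.4],"jaw": 1},
    {"twist": [0,0,0],"translation": [0,0.95,0.4],"jaw": 1},
    {"twist": [0,0,0],"translation": [0,0.95,0.4],"jaw": 1},
    {"twist": [0,0,0],"translation": [0,0.95,0.4],"jaw": 1},
    {"twist": [0,0,0],"translation": [0,0.95,0.4],"jaw": 1},
    {"twist": [0,0,0],"translation": [0,0.95,0.4],"jaw": 1},
    {"twist": [0,0,0],"translation": [0,0.95,0.4],"jaw": 1}
  ]
}}

```text
t: 8.23
position: [0.5184, 0.0055, 0.3234]
orientation: [0.706, 0.027, 0.707, -0.027]
ft_force: [0.2, -0.4, -3.0]
finger_gap: 0.226
```

{"op": "play_rows", "data": {
  "steps": [
    {"twist": [0,0,0],"translation": [0,0.95,0.4],"jaw": 1},
    {"twist": [0,0,0],"translation": [0,0.95,0.4],"jaw": 1},
    {"twist": [0,0,0],"translation": [0,0.95,0.4],"jaw": 1},
    {"twist": [0,0,0],"translation": [0,0.95,0.4],"jaw": 1},
    {"twist": [0,0,0],"translation": [0,0.7,0.4],"jaw": 1},
    {"twist": [0,0,0],"translation": [0,0,0],"jaw": 1},
    {"twist": [0,0,0],"translation": [0,0,0],"jaw": 1},
    {"twist": [0,0,0],"translation": [0,0,0],"jaw": 1}
  ]
}}

```text
t: 8.9
position: [0.5881, 0.1336, 0.3234]
orientation: [0.706, 0.027, 0.707, -0.027]
ft_force: [0.3, -0.1, -2.6]
finger_gap: 0.228
```

Run:
```python
from h import *
mv([.61,.133,.32],85)
s=get_state();c=capture("wrist"); cv2.imwrite("pics/w6.png",c["color"])
import pickle; pickle.dump((s,c),open("w6.pkl","wb"))
print(proj(c,[.61,.133,.142],s))
```

```text
pos [0.5881 0.1336 0.3234] units [0.113 0.037 0.728] yaw_y 85.57 xaxis [-1.9e-03 -4.0e-04 -1.0e+00] z [ 0.997 -0.077 -0.002] q [ 0.03  0.44  0.94 -0.    1.76 -1.47] F [ 0.3 -0.1 -2.6] M [-0.04  0.09  0.03] t 8.9 gap 0.228
yaw up-turn needed deg -0.5734026478512106
[321.05150737 204.09193136]
```

View pics/w6.png

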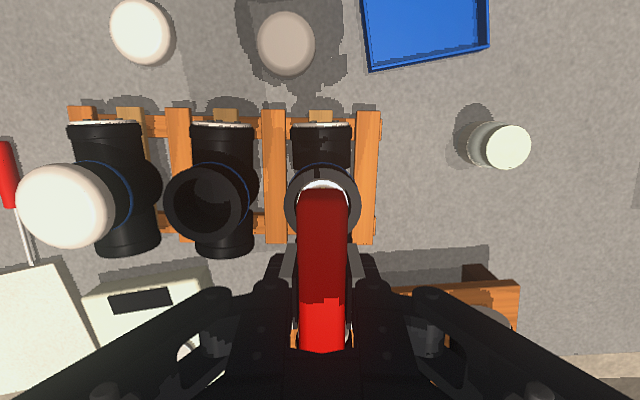

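Run:
```python
from h import *
import pickle
s,c=pickle.load(open("w6.pkl","rb"))
x,y,w,h=270,150,105,100
cv2.imwrite("pics/w6c.png",cv2.resize(c["color"][y:y+h,x:x+w],None,fx=6,fy=6,interpolation=cv2.INTER_CUBIC))
g=cv2.cvtColor(c["color"],cv2.COLOR_BGR2GRAY)
for r in (185,195,200,205,210,220,230): print(r,g[r,278:306].tolist(),g[r,340:368].tolist())
```

```text
185 [149, 147, 146, 145, 143, 141, 146, 124, 43, 89, 83, 30, 63, 64, 63, 64, 62, 64, 64, 64, 66, 65, 65, 64, 61, 72, 88, 84] [85, 86, 76, 77, 80, 79, 79, 80, 77, 78, 79, 79, 79, 80, 79, 55, 61, 180, 167, 162, 162, 166, 170, 172, 169, 171, 170, 169]
195 [148, 149, 147, 144, 142, 145, 149, 54, 59, 61, 63, 62, 62, 63, 62, 65, 66, 67, 34, 14, 71, 253, 24, 41, 46, 46, 48, 46] [49, 48, 45, 36, 94, 255, 162, 10, 34, 86, 81, 80, 80, 80, 80, 79, 78, 80, 78, 72, 144, 174, 172, 170, 170, 169, 168, 167]
200 [148, 146, 147, 144, 145, 153, 49, 59, 62, 62, 64, 63, 62, 64, 67, 69, 43, 21, 50, 211, 48, 39, 46, 48, 50, 53, 52, 54] [54, 56, 55, 51, 42, 44, 183, 255, 5, 25, 54, 86, 81, 81, 79, 79, 80, 80, 80, 77, 73, 165, 175, 169, 171, 171, 168, 167]
205 [147, 147, 145, 144, 148, 105, 53, 61, 62, 64, 63, 65, 64, 63, 66, 69, 25, 24, 31, 46, 52, 53, 56, 54, 55, 56, 57, 55] [57, 59, 57, 58, 58, 54, 49, 97, 105, 21, 27, 70, 85, 80, 80, 83, 80, 81, 81, 80, 75, 78, 182, 169, 169, 169, 167, 167]
210 [148, 147, 145, 144, 145, 145, 49, 58, 63, 63, 64, 64, 63, 64, 64, 68, 39, 24, 42, 49, 56, 56, 57, 56, 57, 55, 58, 60] [57, 59, 56, 57, 57, 56, 53, 48, 33, 30, 41, 87, 82, 81, 80, 79, 81, 81, 79, 77, 72, 157, 172, 168, 169, 169, 165, 166]
220 [146, 146, 144, 143, 139, 140, 144, 141, 78, 56, 61, 64, 66, 63, 64, 65, 65, 68, 43, 48, 52, 56, 57, 58, 57, 57, 57, 56] [57, 57, 57, 54, 56, 54, 50, 44, 83, 81, 80, 79, 79, 78, 81, 77, 76, 73, 138, 171, 168, 167, 165, 166, 168, 168, 165, 166]
230 [145, 143, 143, 142, 140, 141, 142, 143, 101, 53, 152, 143, 143, 145, 144, 88, 55, 64, 49, 43, 48, 56, 54, 55, 51, 56, 57, 56] [57, 58, 58, 54, 53, 53, 49, 51, 83, 80, 76, 68, 140, 170, 158, 163, 161, 159, 164, 165, 165, 163, 164, 165, 168, 165, 162, 163]
```

View pics/w6c.png

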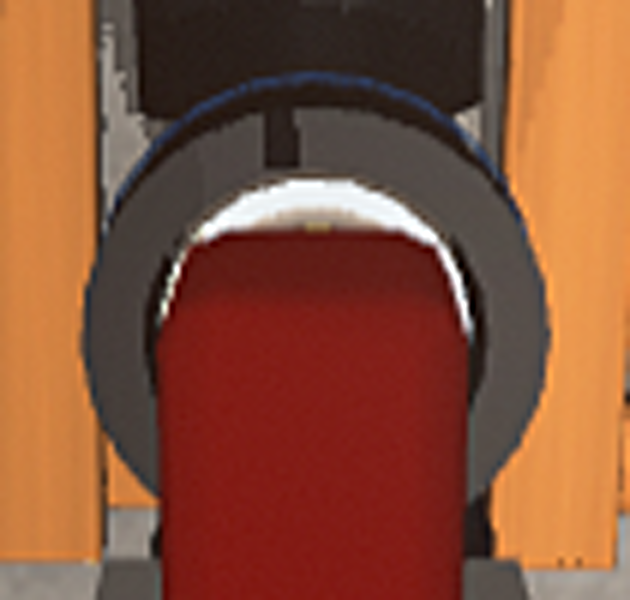

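Run:
```python
from h import *
import pickle
s,c=pickle.load(open("w6.pkl","rb"))
s2,c2=pickle.load(open("w2.pkl","rb"))
# rim edge points in w6 (outer rim), fit ellipse
x,y=270,150
pts=np.array([(82,340),(92,260),(100,400),(550,335),(535,250),(520,430),(300,105),(380,120),(230,122),(470,175),(140,185),(140,475)],float)/6+[x,y]-.4
e=cv2.fitEllipse(pts.astype(np.float32)); print(e)
r6=ray(c,e[0],s); print("w6 rim",plane(r6,.147))
x,y=290,180
pts=np.array([(36,300),(472,280),(255,85),(130,135),(380,135),(440,420),(70,420),(380,480),(255,502),(150,470)],float)/6+[x,y]-.4
e=cv2.fitEllipse(pts.astype(np.float32)); print(e)
r2=ray(c2,e[0],s2); print("w2 rim",plane(r2,.147)); print(tri(r2,r6))
T=capture("top")
print(tri(r6,ray(T,(263.66,143.6))),tri(r2,ray(T,(263.66,143.6))))
```

```text
((322.105224609375, 204.4344024658203), (73.37364196777344, 77.59020233154297), 98.42889404296875)
w6 rim [0.60908772 0.13418004 0.147     ]
((332.27728271484375, 229.5141143798828), (68.7857437133789, 73.75331115722656), 102.0041275024414)
w2 rim [0.61091863 0.13462341 0.147     ]
(array([0.60437045, 0.13498423, 0.16472175]), np.float64(0.0009562994775523969))
(array([0.61528984, 0.13369712, 0.12377572]), np.float64(0.00033771778615227237)) (array([0.61410698, 0.13318868, 0.13388774]), np.float64(0.003371322474815793))
```

{"op": "play_rows", "data": {
  "steps": [
    {"twist": [0,0,0],"translation": [0,0.05,0.36],"jaw": 1},
    {"twist": [0,0,0],"translation": [0,0,0.4],"jaw": 1},
    {"twist": [0,0,0],"translation": [0.3,0,0],"jaw": 1},
    {"twist": [0,0,0],"translation": [0.7,0,0],"jaw": 1},
    {"twist": [0,0,0],"translation": [0.8,0,0],"jaw": 1},
    {"twist": [0,0,0],"translation": [0.5,0,0],"jaw": 1},
    {"twist": [0,0,0],"translation": [0,0,0],"jaw": 1},
    {"twist": [0,0,0],"translation": [0,0,0],"jaw": 1}
  ]
}}

```text
t: 9.67
position: [0.6106, 0.1332, 0.2551]
orientation: [0.706, 0.027, 0.707, -0.028]
ft_force: [0.2, 0.3, -2.8]
finger_gap: 0.224
```

Run:
```python
from h import *
mv([.611,.1335,.235],85)
for n,b in (("wrist",(220,120,200,160)),("side",(300,100,100,80)),("top",(215,105,100,80))):
    c=capture(n);x,y,w,h=b; cv2.imwrite(f"pics/{n}7.png",cv2.resize(c["color"][y:y+h,x:x+w],(400,320),interpolation=cv2.INTER_CUBIC))
cv2.imwrite("pics/m7.png",np.hstack([cv2.imread("pics/wrist7.png"),cv2.imread("pics/side7.png")]))
```

```text
pos [0.6106 0.1332 0.2551] units [0.67  0.012 0.013] yaw_y 85.54 xaxis [-1.4e-03 -1.0e-04 -1.0e+00] z [ 0.997 -0.078 -0.001] q [ 0.03  0.5   1.02 -0.    1.62 -1.47] F [ 0.2  0.3 -2.8] M [-0.01 -0.01  0.04] t 9.67 gap 0.224
yaw up-turn needed deg -0.5401148099868891
```

View pics/m7.png

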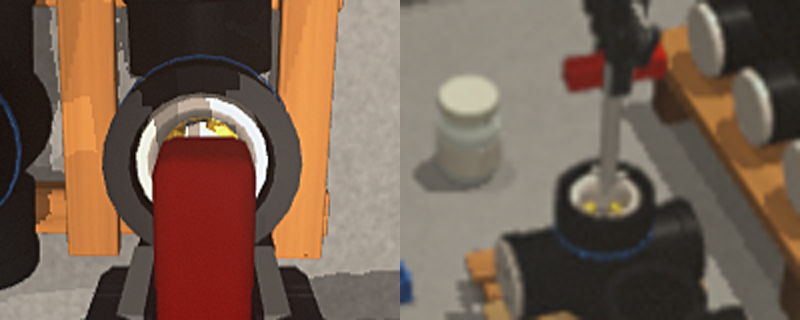

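{"op": "play_rows", "data": {
  "steps": [
    {"twist": [0,0,0],"translation": [0.25,0,0],"jaw": 1},
    {"twist": [0,0,0],"translation": [0.25,0,0],"jaw": 1},
    {"twist": [0,0,0],"translation": [0.2,0,0],"jaw": 1},
    {"twist": [0,0,0],"translation": [0.1,0,0],"jaw": 1},
    {"twist": [0,0,0],"translation": [0.1,0,0],"jaw": 1},
    {"twist": [0,0,0],"translation": [0.05,0,0],"jaw": 1},
    {"twist": [0,0,0],"translation": [0,0,0],"jaw": 1},
    {"twist": [0,0,0],"translation": [0,0,0],"jaw": 1}
  ]
}}

```text
t: 10.48
position: [0.6112, 0.1337, 0.2269]
orientation: [0.707, 0.027, 0.707, -0.027]
ft_force: [-1.3, 0.7, -3.1]
finger_gap: 0.222
```

Run:
```python
from h import *
mv([.611,.1335,.223],85)
```

```text
pos [0.6112 0.1337 0.2269] units [ 0.13  -0.006 -0.007] yaw_y 85.58 xaxis [-0. -0. -1.] z [ 0.997 -0.077 -0.   ] q [ 0.03  0.52  1.08 -0.    1.55 -1.47] F [-1.3  0.7 -3.1] M [ 0.01  0.13 -0.02] t 10.48 gap 0.222
yaw up-turn needed deg -0.5777403518468418
```

Not touching yet, so I'll go down 6 mm more in small steps.

{"op": "play_rows", "data": {
  "steps": [
    {"twist": [0,0,0],"translation": [0.05,0,0],"jaw": 1},
    {"twist": [0,0,0],"translation": [0.05,0,0],"jaw": 1},
    {"twist": [0,0,0],"translation": [0.05,0,0],"jaw": 1},
    {"twist": [0,0,0],"translation": [0.03,0,0],"jaw": 1},
    {"twist": [0,0,0],"translation": [0,0,0],"jaw": 1},
    {"twist": [0,0,0],"translation": [0,0,0],"jaw": 1},
    {"twist": [0,0,0],"translation": [0,0,0],"jaw": 1},
    {"twist": [0,0,0],"translation": [0,0,0],"jaw": 1}
  ]
}}

```text
t: 11.15
position: [0.6114, 0.1337, 0.2232]
orientation: [0.707, 0.027, 0.706, -0.027]
ft_force: [-2.0, -0.1, 6.4]
finger_gap: 0.224
```

{"op": "play_rows", "data": {
  "steps": [
    {"twist": [0,0,0],"translation": [-0.15,0,0],"jaw": 1},
    {"twist": [1,0,0],"translation": [0,0,0],"jaw": 1},
    {"twist": [1,0,0],"translation": [0,0,0],"jaw": 1},
    {"twist": [0,0,0],"translation": [0.1,0,0],"jaw": 1},
    {"twist": [0,0,0],"translation": [0.05,0,0],"jaw": 1},
    {"twist": [0,0,0],"translation": [0,0,0],"jaw": 1},
    {"twist": [0,0,0],"translation": [0,0,0],"jaw": 1},
    {"twist": [0,0,0],"translation": [0,0,0],"jaw": 1}
  ]
}}

```text
t: 11.82
position: [0.6116, 0.1337, 0.2231]
orientation: [0.701, 0.1, 0.699, -0.1]
ft_force: [-2.0, -0.4, 7.8]
finger_gap: 0.22
```

{"op": "play_rows", "data": {
  "steps": [
    {"twist": [0,0,0],"translation": [-0.15,0,0],"jaw": 1},
    {"twist": [1,0,0],"translation": [0,0,0],"jaw": 1},
    {"twist": [1,0,0],"translation": [0,0,0],"jaw": 1},
    {"twist": [0,0,0],"translation": [0.1,0,0],"jaw": 1},
    {"twist": [0,0,0],"translation": [0.05,0,0],"jaw": 1},
    {"twist": [0,0,0],"translation": [0,0,0],"jaw": 1},
    {"twist": [0,0,0],"translation": [0,0,0],"jaw": 1},
    {"twist": [0,0,0],"translation": [0,0,0],"jaw": 1}
  ]
}}

```text
t: 12.48
position: [0.6116, 0.1336, 0.2227]
orientation: [0.687, 0.172, 0.685, -0.172]
ft_force: [-1.6, 0.1, 6.2]
finger_gap: 0.22
```

{"op": "play_rows", "data": {
  "steps": [
    {"twist": [0,0,0],"translation": [-0.15,0,0],"jaw": 1},
    {"twist": [1,0,0],"translation": [0,0,0],"jaw": 1},
    {"twist": [1,0,0],"translation": [0,0,0],"jaw": 1},
    {"twist": [0,0,0],"translation": [0.1,0,0],"jaw": 1},
    {"twist": [0,0,0],"translation": [0.05,0,0],"jaw": 1},
    {"twist": [0,0,0],"translation": [0,0,0],"jaw": 1},
    {"twist": [0,0,0],"translation": [0,0,0],"jaw": 1},
    {"twist": [0,0,0],"translation": [0,0,0],"jaw": 1}
  ]
}}

```text
t: 13.15
position: [0.6112, 0.1336, 0.2213]
orientation: [0.664, 0.244, 0.664, -0.244]
ft_force: [-0.1, -0.0, -3.3]
finger_gap: 0.222
```

The tip isn't in contact at this depth, so it's over a slot. I'll descend gently.

{"op": "play_rows", "data": {
  "steps": [
    {"twist": [0,0,0],"translation": [0.05,0,0],"jaw": 1},
    {"twist": [0,0,0],"translation": [0.05,0,0],"jaw": 1},
    {"twist": [0,0,0],"translation": [0.05,0,0],"jaw": 1},
    {"twist": [0,0,0],"translation": [0.05,0,0],"jaw": 1},
    {"twist": [0,0,0],"translation": [0,0,0],"jaw": 1},
    {"twist": [0,0,0],"translation": [0,0,0],"jaw": 1},
    {"twist": [0,0,0],"translation": [0,0,0],"jaw": 1},
    {"twist": [0,0,0],"translation": [0,0,0],"jaw": 1}
  ]
}}

```text
t: 13.82
position: [0.6112, 0.1337, 0.2154]
orientation: [0.664, 0.244, 0.664, -0.244]
ft_force: [-0.8, -0.8, -4.7]
finger_gap: 0.224
```

Run:
```python
from h import *
mv([.611,.1335,.2105],85)
```

```text
pos [0.6112 0.1337 0.2154] units [ 0.164 -0.008 -0.002] yaw_y 49.58 xaxis [-0. -0. -1.] z [ 0.761 -0.648 -0.   ] q [ 0.03  0.53  1.1  -0.    1.52 -0.84] F [-0.8 -0.8 -4.7] M [-0.04  0.1  -0.02] t 13.82 gap 0.224
yaw up-turn needed deg 35.416291760918064
```

{"op": "play_rows", "data": {
  "steps": [
    {"twist": [0,0,0],"translation": [0.05,0,0],"jaw": 1},
    {"twist": [0,0,0],"translation": [0.05,0,0],"jaw": 1},
    {"twist": [0,0,0],"translation": [0.05,0,0],"jaw": 1},
    {"twist": [0,0,0],"translation": [0.03,0,0],"jaw": 1},
    {"twist": [0,0,0],"translation": [0.02,0,0],"jaw": 1},
    {"twist": [0,0,0],"translation": [0,0,0],"jaw": 1},
    {"twist": [0,0,0],"translation": [0,0,0],"jaw": 1},
    {"twist": [0,0,0],"translation": [0,0,0],"jaw": 1}
  ]
}}

```text
t: 14.48
position: [0.6114, 0.1336, 0.2102]
orientation: [0.664, 0.244, 0.663, -0.244]
ft_force: [-0.5, 0.2, 5.1]
finger_gap: 0.222
```

Run:
```python
from h import *
mv([.611,.1335,.2105],85)
```

```text
pos [0.6114 0.1336 0.2102] units [-0.01  -0.011 -0.006] yaw_y 49.58 xaxis [ 1.3e-03 -1.0e-04 -1.0e+00] z [ 0.761 -0.648  0.001] q [ 0.03  0.53  1.11 -0.    1.5  -0.84] F [-0.5  0.2  5.1] M [-0.11  0.46  0.04] t 14.48 gap 0.222
yaw up-turn needed deg 35.42221049200295
```

{"op": "play_rows", "data": {
  "steps": [
    {"twist": [0,0,0],"translation": [-0.02,0,0],"jaw": 1},
    {"twist": [1,0,0],"translation": [0.01,0,0],"jaw": 1},
    {"twist": [1,0,0],"translation": [0.01,0,0],"jaw": 1},
    {"twist": [1,0,0],"translation": [0.01,0,0],"jaw": 1},
    {"twist": [1,0,0],"translation": [0.01,0,0],"jaw": 1},
    {"twist": [1,0,0],"translation": [0.01,0,0],"jaw": 1},
    {"twist": [1,0,0],"translation": [0.01,0,0],"jaw": 1},
    {"twist": [0,0,0],"translation": [0,0,0],"jaw": 1}
  ]
}}

```text
t: 15.15
position: [0.6117, 0.1339, 0.2089]
orientation: [0.555, 0.439, 0.554, -0.438]
ft_force: [-0.6, 0.8, 6.6]
finger_gap: 0.226
```

Run:
```python
from h import *
mv([.611,.1335,.2105],85)
```

```text
pos [0.6117 0.1339 0.2089] units [-0.055 -0.025  0.007] yaw_y 13.37 xaxis [ 2.e-03  5.e-04 -1.e+00] z [ 0.231 -0.973 -0.   ] q [ 0.03  0.53  1.11  0.    1.5  -0.21] F [-0.6  0.8  6.6] M [ 0.13 -0.01 -0.01] t 15.15 gap 0.226
yaw up-turn needed deg 71.62537368201569
```

{"op": "play_rows", "data": {
  "steps": [
    {"twist": [1,0,0],"translation": [0.01,0,0],"jaw": 1},
    {"twist": [1,0,0],"translation": [0.01,0,0],"jaw": 1},
    {"twist": [1,0,0],"translation": [0.01,0,0],"jaw": 1},
    {"twist": [0.5,0,0],"translation": [0,0,0],"jaw": 1},
    {"twist": [0,0,0],"translation": [0,0,0],"jaw": 1},
    {"twist": [0,0,0],"translation": [0,0,0],"jaw": 1},
    {"twist": [0,0,0],"translation": [0,0,0],"jaw": 1},
    {"twist": [0,0,0],"translation": [0,0,0],"jaw": 1}
  ]
}}

```text
t: 15.82
position: [0.6118, 0.1337, 0.2078]
orientation: [0.468, 0.531, 0.467, -0.53]
ft_force: [1.7, 1.0, 6.0]
finger_gap: 0.224
```

Run:
```python
from h import *
mv([.611,.1335,.2105],85)
```

```text
pos [0.6118 0.1337 0.2078] units [-0.091 -0.024  0.01 ] yaw_y -7.26 xaxis [ 1.9e-03  2.0e-04 -1.0e+00] z [-0.126 -0.992 -0.   ] q [0.03 0.53 1.11 0.   1.5  0.15] F [1.7 1.  6. ] M [ 0.14 -0.61  0.04] t 15.82 gap 0.224
yaw up-turn needed deg 92.25943322580427
```

{"op": "play_rows", "data": {
  "steps": [
    {"twist": [0.5,0,0],"translation": [0.005,0,0],"jaw": 1},
    {"twist": [0.5,0,0],"translation": [0.005,0,0],"jaw": 1},
    {"twist": [0,0,0],"translation": [0,0,0],"jaw": 1},
    {"twist": [0,0,0],"translation": [0,0,0],"jaw": 1},
    {"twist": [0,0,0],"translation": [0,0,0],"jaw": 1},
    {"twist": [0,0,0],"translation": [0,0,0],"jaw": 1},
    {"twist": [0,0,0],"translation": [0,0,0],"jaw": 1},
    {"twist": [0,0,0],"translation": [0,0,0],"jaw": 1}
  ]
}}

```text
t: 16.48
position: [0.6116, 0.1336, 0.2074]
orientation: [0.439, 0.555, 0.439, -0.554]
ft_force: [1.8, 0.1, 5.0]
finger_gap: 0.224
```

Run:
```python
from h import *
mv([.611,.1335,.2105],85)
```

```text
pos [0.6116 0.1336 0.2074] units [-0.103 -0.018  0.008] yaw_y -13.27 xaxis [ 0.0014 -0.     -1.    ] z [-0.23  -0.973 -0.   ] q [ 0.03  0.53  1.11 -0.    1.5   0.26] F [1.8 0.1 5. ] M [ 0.02 -0.48 -0.01] t 16.48 gap 0.224
yaw up-turn needed deg 98.26783432654392
```

{"op": "play_rows", "data": {
  "steps": [
    {"twist": [0.5,0,0],"translation": [0.005,0,0],"jaw": 1},
    {"twist": [0.5,0,0],"translation": [0.005,0,0],"jaw": 1},
    {"twist": [0,0,0],"translation": [0,0,0],"jaw": 1},
    {"twist": [0,0,0],"translation": [0,0,0],"jaw": 1},
    {"twist": [0,0,0],"translation": [0,0,0],"jaw": 1},
    {"twist": [0,0,0],"translation": [0,0,0],"jaw": 1},
    {"twist": [0,0,0],"translation": [0,0,0],"jaw": 1},
    {"twist": [0,0,0],"translation": [0,0,0],"jaw": 1}
  ]
}}

```text
t: 17.15
position: [0.6112, 0.1335, 0.207]
orientation: [0.409, 0.577, 0.409, -0.577]
ft_force: [0.8, -0.4, 4.9]
finger_gap: 0.225
```

Run:
```python
from h import *
mv([.611,.1335,.2105],85)
```

```text
pos [0.6112 0.1335 0.207 ] units [-0.116 -0.007  0.003] yaw_y -19.27 xaxis [ 3.e-04 -3.e-04 -1.e+00] z [-0.33  -0.944  0.   ] q [ 0.03  0.53  1.11 -0.    1.5   0.36] F [ 0.8 -0.4  4.9] M [-0.1  -0.11  0.09] t 17.15 gap 0.225
yaw up-turn needed deg 104.26528731888772
```

{"op": "play_rows", "data": {
  "steps": [
    {"twist": [0.5,0,0],"translation": [0,0,0],"jaw": 1},
    {"twist": [0.3,0,0],"translation": [0,0,0],"jaw": 1},
    {"twist": [0,0,0],"translation": [0,0,0],"jaw": 1},
    {"twist": [0,0,0],"translation": [0,0,0],"jaw": 1},
    {"twist": [0,0,0],"translation": [0,0,0],"jaw": 1},
    {"twist": [0,0,0],"translation": [0,0,0],"jaw": 1},
    {"twist": [0,0,0],"translation": [0,0,0],"jaw": 1},
    {"twist": [0,0,0],"translation": [0,0,0],"jaw": 1}
  ]
}}

```text
t: 17.82
position: [0.611, 0.1335, 0.2069]
orientation: [-0.385, -0.593, -0.385, 0.593]
ft_force: [0.0, -0.5, 5.8]
finger_gap: 0.221
```

Run:
```python
from h import *
mv([.611,.1335,.2105],85)
```

```text
pos [0.611  0.1335 0.2069] units [-0.12  -0.     0.001] yaw_y -24.04 xaxis [-4.e-04 -4.e-04 -1.e+00] z [-0.407 -0.913  0.001] q [ 0.03  0.53  1.11 -0.    1.5   0.45] F [ 0.  -0.5  5.8] M [-0.07  0.09  0.29] t 17.82 gap 0.221
yaw up-turn needed deg 109.04228718941178
```

The stop is found: Mz is 0.29 N m after 74° of turn and a 3.5 mm sink. I'll ease back until the torque vanishes.

{"op": "play_rows", "data": {
  "steps": [
    {"twist": [-0.4,0,0],"translation": [-0.02,0,0],"jaw": 1},
    {"twist": [-0.3,0,0],"translation": [-0.01,0,0],"jaw": 1},
    {"twist": [0,0,0],"translation": [0,0,0],"jaw": 1},
    {"twist": [0,0,0],"translation": [0,0,0],"jaw": 1},
    {"twist": [0,0,0],"translation": [0,0,0],"jaw": 1},
    {"twist": [0,0,0],"translation": [0,0,0],"jaw": 1},
    {"twist": [0,0,0],"translation": [0,0,0],"jaw": 1},
    {"twist": [0,0,0],"translation": [0,0,0],"jaw": 1}
  ]
}}

```text
t: 18.48
position: [0.6109, 0.1336, 0.2072]
orientation: [-0.405, -0.579, -0.406, 0.58]
ft_force: [-0.2, 0.2, -1.5]
finger_gap: 0.224
```

Run:
```python
from h import *
mv([.611,.1335,.2105],85)
```

```text
pos [0.6109 0.1336 0.2072] units [-0.111  0.005  0.002] yaw_y -20.02 xaxis [-1.4e-03 -1.0e-04 -1.0e+00] z [-0.342 -0.94   0.001] q [ 0.03  0.53  1.11 -0.    1.5   0.38] F [-0.2  0.2 -1.5] M [-0.04  0.28  0.01] t 18.48 gap 0.224
yaw up-turn needed deg 105.02431580696707
```

{"op": "play_rows", "data": {
  "steps": [
    {"twist": [0,0,0],"translation": [-0.05,0,0],"jaw": 1},
    {"twist": [0,0,0],"translation": [-0.05,0,0],"jaw": 1},
    {"twist": [0,0,0],"translation": [-0.05,0,0],"jaw": 1},
    {"twist": [0,0,0],"translation": [-0.05,0,0],"jaw": 1},
    {"twist": [0,0,0],"translation": [-0.05,0,0],"jaw": 1},
    {"twist": [0,0,0],"translation": [0,0,0],"jaw": 1},
    {"twist": [0,0,0],"translation": [0,0,0],"jaw": 1},
    {"twist": [0,0,0],"translation": [0,0,0],"jaw": 1}
  ]
}}

```text
t: 19.15
position: [0.6106, 0.1336, 0.214]
orientation: [-0.405, -0.578, -0.406, 0.58]
ft_force: [-0.7, -0.1, -19.2]
finger_gap: 0.219
```

Run:
```python
from h import *
mv([.611,.1335,.2105],85)
```

```text
pos [0.6106 0.1336 0.214 ] units [0.117 0.013 0.   ] yaw_y -20.02 xaxis [-2.9e-03 -1.0e-04 -1.0e+00] z [-0.342 -0.94   0.001] q [ 0.03  0.53  1.1  -0.    1.52  0.38] F [ -0.7  -0.1 -19.2] M [-0.07  0.26 -0.  ] t 19.15 gap 0.219
yaw up-turn needed deg 105.02061991998039
```

It's held with 16 N of pull. I'll continue straight up.

{"op": "play_rows", "data": {
  "steps": [
    {"twist": [0,0,0],"translation": [-0.08,0,0],"jaw": 1},
    {"twist": [0,0,0],"translation": [-0.1,0,0],"jaw": 1},
    {"twist": [0,0,0],"translation": [-0.1,0,0],"jaw": 1},
    {"twist": [0,0,0],"translation": [-0.1,0,0],"jaw": 1},
    {"twist": [0,0,0],"translation": [-0.1,0,0],"jaw": 1},
    {"twist": [0,0,0],"translation": [-0.1,0,0],"jaw": 1},
    {"twist": [0,0,0],"translation": [-0.05,0,0],"jaw": 1},
    {"twist": [0,0,0],"translation": [0,0,0],"jaw": 1}
  ]
}}

```text
t: 19.82
position: [0.6117, 0.1337, 0.2361]
orientation: [0.406, 0.58, 0.405, -0.578]
ft_force: [-3.0, -0.6, -6.7]
finger_gap: 0.22
```

Run:
```python
from h import *
mv([.611,.1335,.29],85)
c=capture("side");cv2.imwrite("pics/s9.png",cv2.resize(c["color"][80:200,290:430],None,fx=4,fy=4))
```

```text
pos [0.6117 0.1337 0.2361] units [-1.797 -0.014  0.011] yaw_y -20.02 xaxis [ 3.5e-03  1.0e-04 -1.0e+00] z [-0.342 -0.94  -0.001] q [0.03 0.51 1.06 0.   1.56 0.38] F [-3.  -0.6 -6.7] M [-0.09  0.75  0.03] t 19.82 gap 0.22
yaw up-turn needed deg 105.02262160310309
```

View pics/s9.png

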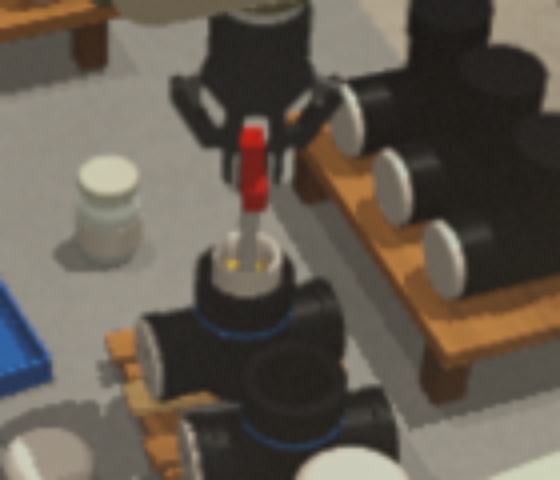

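{"op": "play_rows", "data": {
  "steps": [
    {"twist": [0,0,0],"translation": [-0.15,0,0],"jaw": 1},
    {"twist": [0,0,0],"translation": [-0.3,0,0],"jaw": 1},
    {"twist": [0,0,0],"translation": [-0.4,0,0],"jaw": 1},
    {"twist": [0,0,0],"translation": [-0.4,0,0],"jaw": 1},
    {"twist": [0,0,0],"translation": [-0.4,0,0],"jaw": 1},
    {"twist": [0,0,0],"translation": [-0.4,0,0],"jaw": 1},
    {"twist": [0,0,0],"translation": [-0.2,0,0],"jaw": 1},
    {"twist": [0,0,0],"translation": [0,0,0],"jaw": 1}
  ]
}}

```text
t: 20.53
position: [0.612, 0.1337, 0.3044]
orientation: [0.407, 0.581, 0.404, -0.578]
ft_force: [-0.3, 0.3, -7.2]
finger_gap: 0.225
```

Run:
```python
from h import *
mv([.39,.2712,.30],90)
c=capture("side");cv2.imwrite("pics/s10.png",cv2.resize(c["color"][50:200,240:430],None,fx=4,fy=4))
T=capture("top"); S=c
for p,z in (((222.6,218.6),.02),):
    print(plane(ray(T,p),z))
im=T["color"]
for st,ce,r in blobs(im,"blue",500): print(r,cv2.boxPoints(r).round(1).tolist())
```

```text
pos [0.612  0.1337 0.3044] units [ 0.104 -8.522 -1.773] yaw_y -20.02 xaxis [ 5.8e-03  3.0e-04 -1.0e+00] z [-0.342 -0.94  -0.002] q [0.03 0.49 0.92 0.   1.73 0.38] F [-0.3  0.3 -7.2] M [ 0.02 -0.01  0.03] t 20.53 gap 0.225
yaw up-turn needed deg 110.0199580458662
[0.38998653 0.27126983 0.02      ]
```

View pics/s10.png

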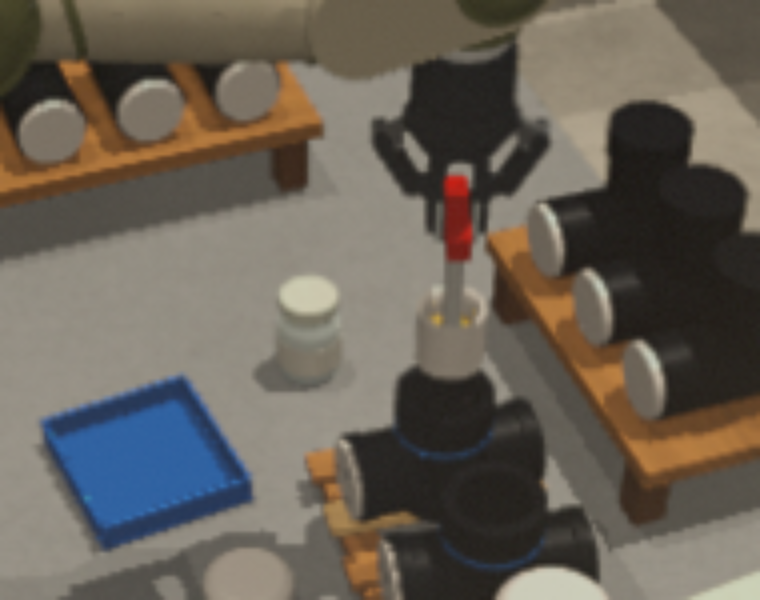

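{"op": "play_rows", "data": {
  "steps": [
    {"twist": [0,0,0],"translation": [0,-0.2,0],"jaw": 1},
    {"twist": [0,0,0],"translation": [0,-0.4,-0.1],"jaw": 1},
    {"twist": [0,0,0],"translation": [0,-0.6,-0.15],"jaw": 1},
    {"twist": [0,0,0],"translation": [0,-0.7,-0.15],"jaw": 1},
    {"twist": [0,0,0],"translation": [0,-0.7,-0.15],"jaw": 1},
    {"twist": [0,0,0],"translation": [0,-0.7,-0.15],"jaw": 1},
    {"twist": [0,0,0],"translation": [0,-0.7,-0.15],"jaw": 1},
    {"twist": [0,0,0],"translation": [0,-0.7,-0.15],"jaw": 1}
  ]
}}

```text
t: 21.3
position: [0.4874, 0.2106, 0.301]
orientation: [-0.405, -0.579, -0.406, 0.58]
ft_force: [0.4, -0.3, -6.7]
finger_gap: 0.221
```

{"op": "play_rows", "data": {
  "steps": [
    {"twist": [0,0,0],"translation": [0,-0.7,-0.15],"jaw": 1},
    {"twist": [0,0,0],"translation": [0,-0.7,-0.15],"jaw": 1},
    {"twist": [0,0,0],"translation": [0,-0.7,-0.15],"jaw": 1},
    {"twist": [0,0,0],"translation": [0,-0.7,-0.15],"jaw": 1},
    {"twist": [0,0,0],"translation": [0,-0.6,-0.15],"jaw": 1},
    {"twist": [0,0,0],"translation": [0,-0.3,0],"jaw": 1},
    {"twist": [0,0,0],"translation": [0,-0.1,0],"jaw": 1},
    {"twist": [0,0,0],"translation": [0,0,0],"jaw": 1}
  ]
}}

```text
t: 21.97
position: [0.3892, 0.2702, 0.3015]
orientation: [0.406, 0.579, 0.406, -0.579]
ft_force: [0.8, -0.3, -7.0]
finger_gap: 0.227
```

Run:
```python
from h import *
mv([.39,.2712,.135],90)
s=get_state();c=capture("wrist"); cv2.imwrite("pics/w11.png",c["color"])
c=capture("side");cv2.imwrite("pics/s11.png",cv2.resize(c["color"][50:200,200:390],None,fx=4,fy=4))
```

```text
pos [0.3892 0.2702 0.3015] units [ 5.551  0.013 -0.04 ] yaw_y -19.98 xaxis [ 2.e-04 -2.e-04 -1.e+00] z [-0.342 -0.94   0.   ] q [ 0.36  0.2   1.36 -0.    1.59  0.71] F [ 0.8 -0.3 -7. ] M [ 0.05 -0.09  0.  ] t 21.97 gap 0.227
yaw up-turn needed deg 109.98266002138661
```

View pics/s11.png

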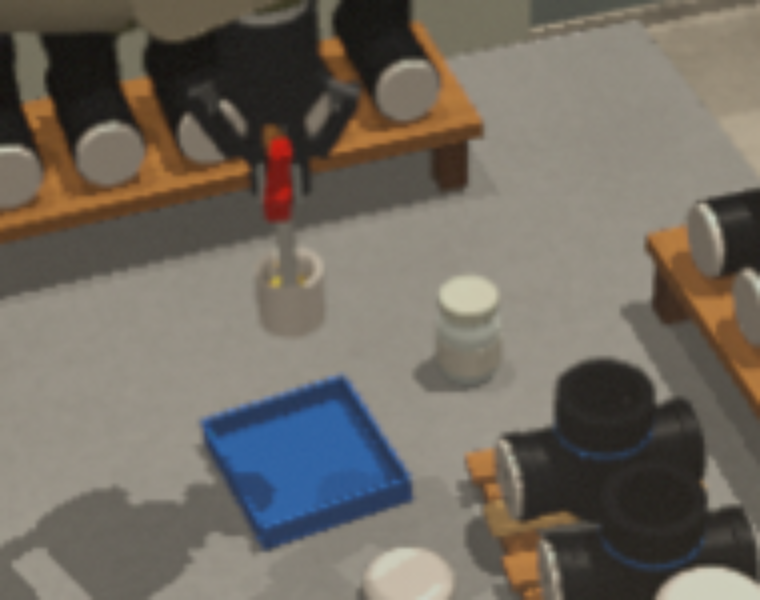

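View pics/w11.png

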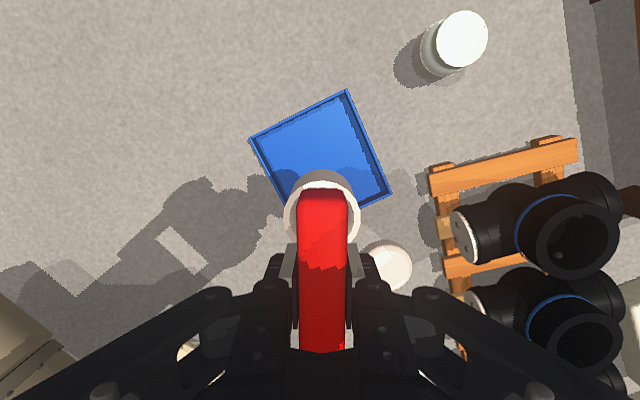

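{"op": "play_rows", "data": {
  "steps": [
    {"twist": [0,0,0],"translation": [0.4,0,0],"jaw": 1},
    {"twist": [0,0,0],"translation": [0.8,0,0],"jaw": 1},
    {"twist": [0,0,0],"translation": [0.9,0,0],"jaw": 1},
    {"twist": [0,0,0],"translation": [0.9,0,0],"jaw": 1},
    {"twist": [0,0,0],"translation": [0.9,0,0],"jaw": 1},
    {"twist": [0,0,0],"translation": [0.8,0,0],"jaw": 1},
    {"twist": [0,0,0],"translation": [0.4,0,0],"jaw": 1},
    {"twist": [0,0,0],"translation": [0.1,0,0],"jaw": 1}
  ]
}}

```text
t: 22.73
position: [0.3895, 0.2694, 0.1432]
orientation: [-0.405, -0.578, -0.405, 0.581]
ft_force: [-0.9, -0.2, -6.5]
finger_gap: 0.222
```

{"op": "play_rows", "data": {
  "steps": [
    {"twist": [0,0,0],"translation": [0.1,0,0],"jaw": 1},
    {"twist": [0,0,0],"translation": [0.1,0,0],"jaw": 1},
    {"twist": [0,0,0],"translation": [0.1,0,0],"jaw": 1},
    {"twist": [0,0,0],"translation": [0.05,0,0],"jaw": 1},
    {"twist": [0,0,0],"translation": [0,0,0],"jaw": 1},
    {"twist": [0,0,0],"translation": [0,0,0],"jaw": 1},
    {"twist": [0,0,0],"translation": [0,0,0],"jaw": 1},
    {"twist": [0,0,0],"translation": [0,0,0],"jaw": 1}
  ]
}}

```text
t: 23.4
position: [0.3897, 0.2704, 0.1353]
orientation: [0.406, 0.579, 0.405, -0.579]
ft_force: [-0.4, 0.2, -6.8]
finger_gap: 0.225
```

Run:
```python
from h import *
mv([.39,.2712,.123],90)
c=capture("side");cv2.imwrite("pics/s12.png",cv2.resize(c["color"][90:200,210:350],None,fx=5,fy=5))
```

```text
pos [0.3897 0.2704 0.1353] units [ 0.409 -0.001 -0.03 ] yaw_y -20.02 xaxis [ 5.e-04  2.e-04 -1.e+00] z [-0.342 -0.94  -0.   ] q [ 0.36  0.35  1.66 -0.    1.13  0.71] F [-0.4  0.2 -6.8] M [ 0.02 -0.01  0.01] t 23.4 gap 0.225
yaw up-turn needed deg 110.01987307853378
```

View pics/s12.png

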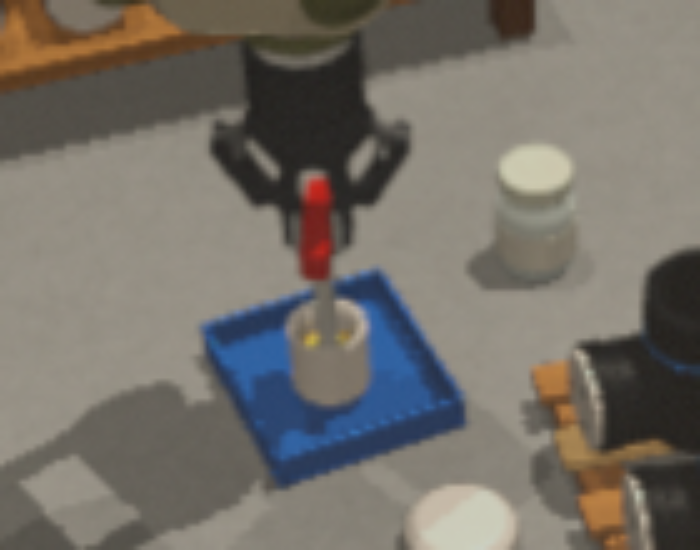

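The plug is over the tray and near its centre. I'll lower gently to contact.

{"op": "play_rows", "data": {
  "steps": [
    {"twist": [0,0,0],"translation": [0.1,0,0],"jaw": 1},
    {"twist": [0,0,0],"translation": [0.1,0,0],"jaw": 1},
    {"twist": [0,0,0],"translation": [0.07,0,0],"jaw": 1},
    {"twist": [0,0,0],"translation": [0.05,0,0],"jaw": 1},
    {"twist": [0,0,0],"translation": [0.05,0,0],"jaw": 1},
    {"twist": [0,0,0],"translation": [0,0,0],"jaw": 1},
    {"twist": [0,0,0],"translation": [0,0,0],"jaw": 1},
    {"twist": [0,0,0],"translation": [0,0,0],"jaw": 1}
  ]
}}

```text
t: 24.12
position: [0.3896, 0.2703, 0.1239]
orientation: [-0.405, -0.579, -0.405, 0.579]
ft_force: [-0.1, -0.5, -6.4]
finger_gap: 0.227
```

{"op": "play_rows", "data": {
  "steps": [
    {"twist": [0,0,0],"translation": [0.03,0,0],"jaw": 1},
    {"twist": [0,0,0],"translation": [0.03,0,0],"jaw": 1},
    {"twist": [0,0,0],"translation": [0.03,0,0],"jaw": 1},
    {"twist": [0,0,0],"translation": [0,0,0],"jaw": 1},
    {"twist": [0,0,0],"translation": [0,0,0],"jaw": 1},
    {"twist": [0,0,0],"translation": [0,0,0],"jaw": 1},
    {"twist": [0,0,0],"translation": [0,0,0],"jaw": 1},
    {"twist": [0,0,0],"translation": [0,0,0],"jaw": 1}
  ]
}}

```text
t: 24.78
position: [0.3897, 0.2703, 0.1213]
orientation: [0.405, 0.579, 0.405, -0.579]
ft_force: [0.1, -0.5, -3.5]
finger_gap: 0.227
```

The plug stands on the floor, since its weight is off the wrist. Now I'll lower the puller onto its thread stop before releasing.

{"op": "play_rows", "data": {
  "steps": [
    {"twist": [0,0,0],"translation": [0.04,0,0],"jaw": 1},
    {"twist": [0,0,0],"translation": [0.04,0,0],"jaw": 1},
    {"twist": [0,0,0],"translation": [0.04,0,0],"jaw": 1},
    {"twist": [0,0,0],"translation": [0.02,0,0],"jaw": 1},
    {"twist": [0,0,0],"translation": [0,0,0],"jaw": 1},
    {"twist": [0,0,0],"translation": [0,0,0],"jaw": 1},
    {"twist": [0,0,0],"translation": [0,0,0],"jaw": 1},
    {"twist": [0,0,0],"translation": [0,0,0],"jaw": 1}
  ]
}}

```text
t: 25.45
position: [0.3901, 0.2706, 0.1187]
orientation: [0.406, 0.58, 0.405, -0.578]
ft_force: [-3.4, -1.0, 15.6]
finger_gap: 0.225
```

{"op": "play_rows", "data": {
  "steps": [
    {"twist": [0,0,0],"translation": [-0.05,0,0],"jaw": 1},
    {"twist": [0,0,0],"translation": [-0.02,0,0],"jaw": 1},
    {"twist": [0,0,0],"translation": [0,0,0],"jaw": 1},
    {"twist": [0,0,0],"translation": [0,0,0],"jaw": 1},
    {"twist": [0,0,0],"translation": [0,0,0],"jaw": 1},
    {"twist": [0,0,0],"translation": [0,0,0],"jaw": 1},
    {"twist": [0,0,0],"translation": [0,0,0],"jaw": 1},
    {"twist": [0,0,0],"translation": [0,0,0],"jaw": 1}
  ]
}}

```text
t: 26.12
position: [0.3897, 0.2703, 0.1191]
orientation: [0.405, 0.579, 0.405, -0.579]
ft_force: [0.4, -0.5, 0.2]
finger_gap: 0.228
```

{"op": "play_rows", "data": {
  "steps": [
    {"twist": [0,0,0],"translation": [0,0,0],"jaw": 0.4},
    {"twist": [0,0,0],"translation": [0,0,0],"jaw": 0.2},
    {"twist": [0,0,0],"translation": [0,0,0],"jaw": 0},
    {"twist": [0,0,0],"translation": [0,0,0],"jaw": -0.5},
    {"twist": [0,0,0],"translation": [0,0,0],"jaw": -1},
    {"twist": [0,0,0],"translation": [0,0,0],"jaw": -1},
    {"twist": [0,0,0],"translation": [0,0,0],"jaw": -1},
    {"twist": [0,0,0],"translation": [0,0,0],"jaw": -1}
  ]
}}

```text
t: 26.78
position: [0.3896, 0.2703, 0.1191]
orientation: [-0.405, -0.579, -0.405, 0.579]
ft_force: [0.5, 0.2, 0.3]
finger_gap: 1.001
```

{"op": "play_rows", "data": {
  "steps": [
    {"twist": [0,0,0],"translation": [-0.2,0,0],"jaw": -1},
    {"twist": [0,0,0],"translation": [-0.4,0,0],"jaw": -1},
    {"twist": [0,0,0],"translation": [-0.6,0,0],"jaw": -1},
    {"twist": [0,0,0],"translation": [-0.8,0,0],"jaw": -1},
    {"twist": [0,0,0],"translation": [-0.8,0,0],"jaw": -1},
    {"twist": [0,0,0],"translation": [-0.8,0,0],"jaw": -1},
    {"twist": [0,0,0],"translation": [-0.4,0,0],"jaw": -1},
    {"twist": [0,0,0],"translation": [0,0,0],"jaw": -1}
  ]
}}

```text
t: 27.45
position: [0.3905, 0.2707, 0.2421]
orientation: [0.406, 0.581, 0.405, -0.577]
ft_force: [0.4, 0.3, 0.5]
finger_gap: 1.002
```

Run:
```python
from h import *
mv([.39,.2712,.30],90)
s=get_state();w=capture("wrist"); c=capture("side");T=capture("top")
cv2.imwrite("pics/end.png",np.hstack([cv2.resize(c["color"][90:200,210:350],(400,314)),cv2.resize(w["color"],(400,314),interpolation=cv2.INTER_AREA)]))
for n,i,st in (("side",c,None),("wrist",w,s)):
    for b in blobs(i["color"],"red",60): print(n,np.round(b[2][0],1),np.round(b[2][1],1))
print("handle if upright at tray side px",proj(c,[.39,.2705,.137]),"wrist",proj(w,[.39,.2705,.149],s))
```

```text
pos [0.3905 0.2707 0.2421] units [-1.93  -0.012 -0.019] yaw_y -20.02 xaxis [ 0.0054  0.002  -1.    ] z [-0.342 -0.94  -0.004] q [ 0.36  0.24  1.48 -0.    1.42  0.71] F [0.4 0.3 0.5] M [-0.01 -0.02 -0.  ] t 27.45 gap 1.002
yaw up-turn needed deg 110.01508832839232
side [273.5 139. ] [18.  5.]
side [277.3 279.5] [11.7 42.9]
side [393.9 285.8] [ 7.3 31. ]
side [294.3 336. ] [12.6 47.7]
wrist [320.5 205.5] [99. 25.]
handle if upright at tray side px [274.20577453 139.208071  ] wrist [320.05025485 210.76319613]
```

View pics/end.png

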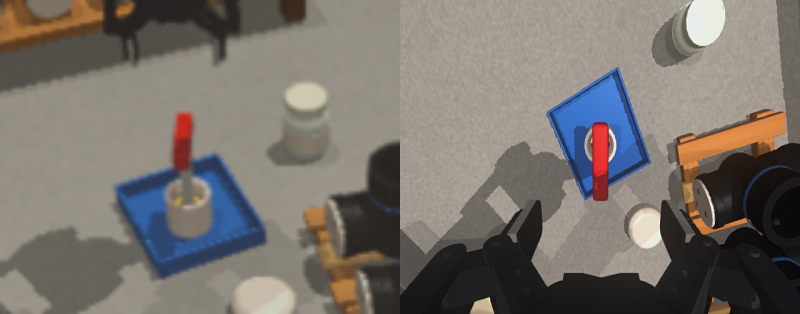

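The plug stands in the tray with the puller upright in it, the handle is where an upright puller predicts to within about 1 px (side view), and the gripper is clear. I'll hand it in.

```bash
python3 -c "
from station import job_done; print(job_done())"
```

```text
the job is handed in; nothing more can be done
None
```

The plug and the puller are standing together in the blue tray, still threaded and upright, and I handed the job in at about 27.5 s of the 67 s. `job_done` gives no verdict, so the result rests on my own last checks.

**What I did**
- **Puller:** I took the small puller from its holder and left the two larger look-alikes alone.
- **Threading:** Touching the ring with 9–11 N, I found a slot on the fourth try, 36° on from the first. The puller dropped 13 mm, turned clockwise about 70° to the stop and sank about 3.5 mm. I then eased back about 4°, until the torque was gone.
- **Pulling:** The plug came straight up with about 16 N. I set it down near the tray centre, lowered the puller onto its seat and let go.

**Last checks**
- **Handle position:** In the side view the handle is within about 1 px of where an upright puller would be. In the wrist view it is about 5 px off along the handle, which I did not follow up.
- **Wrist force:** It was about 0 N just before I released and after I lifted clear.
- **Gripper and scene:** The gripper is open and about 0.1 m above the handle. I saw nothing else moved in the last pictures, but I did not measure the bystanders' positions.

**Where the measurements disagreed:** Single triangulated heights of the tee rim and plug ran from 0.124 to 0.166 m, against 0.142–0.147 m in the text. I used the horizontal positions, which agreed within about 3 mm, and found the heights by touch. The touch heights matched the text.

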